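Rack finished plates behind a far keeper bolt

ROBOT

A 6-joint arm with a two-finger parallel gripper is mounted at the origin on the work surface; the furniture and walls round the work are solid. World frame = base frame: x ahead of the robot, y to its left, z up, the work surface at z = 0. Lengths are in m, angles in rad, forces in N, time in s.
With the tool pointing down it reaches from about 0.425 to 0.95 m from the base axis. Payload 3.5 kg.
Tool frame: the origin (TCP) lies at the very end of the fingers, on their centre line; the grasp point (between the pads) lies 19 mm behind it; x points along the fingers, z is the direction in which the jaws open and shut, and the axes are right-handed (so a half turn about x gives the same grasp; the last joint's range is limited). The gripper opens to 85 mm and grips with 20 to 120 N. Pads are 22 mm wide; open, the fingers measure 114 mm over their backs; the gripper's body (76 mm by 85 mm) begins 54 mm behind the grasp point. The pads swing forward as they close: fully open they stand 13 mm farther back than shut.
Start: joints at [-1.414, 0.286, 1.577, -0, 1.279, -0.15], TCP at [0.204, -0.643, 0.231] pointing down, gripper open.
Joint ranges: [-2.77, 2.77], [-0.9, 2.22], [0.21, 2.48], [-1.53, 4.67], [0.24, 2.81], [-2.84, 2.84]. Speed limits (rad/s): [2.79, 2.79, 3.14, 3.14, 3.14, 3.14].

INTERFACE

Orientations are given as a unit quaternion [x, y, z, w].
In Python, from plant import ctrl, cams gives the robot as it stands.
- The arm moves only by the tool play_rows, never from a script. Its argument "rows" is a list of rows, each a list of 3 entries, a list of its own where there are three numbers: the opening in per cent of the stroke, from 0 (shut) to 100 (fully open), then the shift along the tool's x, y, z in units of 0.3 m (1.0 is 0.3 m), then the turn, a rotation vector about the tool's x, y, z in units of pi/2 rad (1.0 is pi/2 rad). A call has 1 to 10 rows; each row is the pose to reach, as a shift and turn from the pose commanded when the call began, along the tool's axes at that moment; what a row does not reach only later rows make up. A row lasts 1/12 s, in which the tool goes at most 41.7 mm and 7.16 degrees, less where a joint would pass 70% of its speed; a pose out of reach is approached as far as the arm can. A call with a number of a shift or a turn outside -1 to 1 is refused whole. A call with a gripper value outside its range is refused whole. The fingers move at their own pace and stop on an object; "force" is the grip in N (left out, the last holds). Time passes only in rows, so rows that repeat a pose let the fingers close. It gives the time, the measured TCP pose, the force and the opening at its end, in the units of the state.
- ctrl.get_state(): the state, without advancing time (a new reading comes with each control period).
- cams.read_camera(name): name is "side" or "top"; returns a dict with "color" (480x640x3 uint8, red, green, blue), "fx", "fy", "cx", "cy" (pixels), "view" (4x4, takes a point from world to camera coordinates). Camera axes: x right, y down, z forward; pixel columns grow to the right and rows downward; lengths in m; the calibration is good to about 2 mm. A picture is of the moment at which its call begins. There is no depth.
- ctrl.sign_off(): hands the job in, once; it reports no verdict.
The state is a dict: "time": time; "qpos": joint angles; "dq": joint speeds; "joint_efforts": joint torques, N m; "eef_pos": TCP position; "tcp_rot": TCP orientation; "contact_force": force on the tool from outside, world axes, zero at the start; "wrist_torque": the same for the moment, N m; "opening": opening from 0.0 (shut) to 1.0 (fully open).
Only numpy, scipy, OpenCV 4.12 (cv2) and the standard library are available. Lean on these libraries where they do the work, as an engineer would, in place of code of your own. Each camera call takes 0.05 s, during which the arm holds its last target. There are 200 camera calls.

TASK

With the hooked rod, push the plate rack's keeper bolt fully back by its far upright pin, then stand every plate from the sloping plywood tray on its long edge in the rack, one to a slot and fully down. Then hook the pin with the rod and draw the bolt fully home over the plates, and lay the rod flat on the bench well away from the rack and the tray. Move the bolt only with the rod, never with the gripper, and leave the other things alone.

Things in the scene. Friction and masses are not known exactly. Their poses are not given: they have to be found in the camera images.
- rack: fixed rack; origin on the bench under the middle slot, x along the row, away from the robot. Slots at x -36, 0, 36 mm, 14 mm wide, floor z 8 mm, between teeth (|y| 36-58, top z 51); side walls at |y| 58-64, top z 53. A plate stands across it, faces along rack x, top at z 78. Foot x -80..170, |y| < 68; bolt guide x 95..145, |y| < 20, top z 108
- bolt (a joint): keeper bolt, a bar 14 mm wide sliding along rack x over the slots at y 0, z 86 to 99 mm. 0 = fully home: near end at rack x -60 mm, all slots barred; 0.150 m = fully back, away from the robot: near end at +90 mm, slots free from above. Slides at about 2.5 N and stays where left
- pin (a point): centre of the top of the bolt's upright round pin, 12 mm in diameter, which the rod pushes and pulls; at rack x = 165 mm + bolt value, y 0, z 156 mm. A collar 20 mm across surrounds it below z 105 mm; it is bare above that
- rod: loose hooked rod, 150 g, lies with its hook flat. Origin under the middle of the wooden handle (x +-55 mm, 20 mm wide, 22 mm high). A 9 mm steel shaft, centre line at z 4.5 mm, runs along +x to x 270, there turns square to +y for 36 mm, then a lip turns back 18 mm to -x (centre lines). Pocket for the pin: centre x 259, y 18 mm, 27 mm wide; cross-piece faces at x 265.5 and 274.5 mm
- tray: fixed sloping plywood tray 172 x 120 mm, 6 mm floor; origin on the bench under its centre. Bays at tray x -42, 0, 42 mm (one may be empty): a rib leaning 15 degrees supports a plate's -x face up to 5 mm below the plate's centre, an 8 mm strip stops its foot
- plate1: flat aluminium plate 100 x 70 x 8 mm, 150 g, two dark bolt holes; two or three alike are present. Origin at its centre, x = normal (8 mm), y = 100 mm length, z = 70 mm height. At first it leans in the tray on a long edge, top tipped 15 degrees to the tray's -x (to the robot); the upper 40 mm of both faces is free to grasp
- plate2: flat aluminium plate 100 x 70 x 8 mm, 150 g, two dark bolt holes; two or three alike are present. Origin at its centre, x = normal (8 mm), y = 100 mm length, z = 70 mm height. At first it leans in the tray on a long edge, top tipped 15 degrees to the tray's -x (to the robot); the upper 40 mm of both faces is free to grasp
- plate3: flat aluminium plate 100 x 70 x 8 mm, 150 g, two dark bolt holes; two or three alike are present. Origin at its centre, x = normal (8 mm), y = 100 mm length, z = 70 mm height. At first it leans in the tray on a long edge, top tipped 15 degrees to the tray's -x (to the robot); the upper 40 mm of both faces is free to grasp
- tape_measure: tape measure, 37 x 85 x 60 mm, to be left alone; origin under its centre
- black_tape: roll of black tape lying flat, 62 mm across, 19 mm high, to be left alone; origin under its centre
- steel_offcut: short steel bar offcut, 20 x 85 x 12 mm, to be left alone; origin under its centre
Mind the look-alikes: they are no part of the job. What is shaped like the plate1 but pink is not meant.

How it is judged:
On the way, in this order (a step that is already met when the one before it is completed fails the run):
1. the bolt is pushed fully back (within 10 mm) (value of joint bolt above 0.14 m), for 0.2 s.
2. every plate stands on edge in a slot of the rack, fully down, with the bolt still back (x of plate1 in the frame of rack between -0.045 and 0.045 m and y of plate1 in the frame of rack between -0.016 and 0.016 m and z of plate1 in the frame of rack between 0.038 and 0.047 m and angle between the x axis of each of plate1, plate2, plate3 and the x axis of rack, either way round below 0.18 rad and x of plate2 in the frame of rack between -0.045 and 0.045 m and y of plate2 in the frame of rack between -0.016 and 0.016 m and z of plate2 in the frame of rack between 0.038 and 0.047 m and x of plate3 in the frame of rack between -0.045 and 0.045 m and y of plate3 in the frame of rack between -0.016 and 0.016 m and z of plate3 in the frame of rack between 0.038 and 0.047 m and value of joint bolt above 0.135 m), for 0.3 s.
3. the bolt is drawn home over the plates (within 10 mm) (value of joint bolt below 0.01 m), for 0.2 s.
At the end, for the whole second after the job is handed in: every plate present stands on its long edge down in a rack slot (centre 38 to 47 mm up, upright within 10 degrees); the bolt is home within 10 mm; the rod lies flat on the bench, its handle over 150 mm from the rack's middle, touching neither rack nor tray; all is at rest (x of plate1 in the frame of rack between -0.045 and 0.045 m and y of plate1 in the frame of rack between -0.016 and 0.016 m and z of plate1 in the frame of rack between 0.038 and 0.047 m and angle between the x axis of each of plate1, plate2, plate3 and the x axis of rack, either way round below 0.18 rad and x of plate2 in the frame of rack between -0.045 and 0.045 m and y of plate2 in the frame of rack between -0.016 and 0.016 m and z of plate2 in the frame of rack between 0.038 and 0.047 m and x of plate3 in the frame of rack between -0.045 and 0.045 m and y of plate3 in the frame of rack between -0.016 and 0.016 m and z of plate3 in the frame of rack between 0.038 and 0.047 m and value of joint bolt below 0.01 m and height (world z) of rod between -0.006 and 0.012 m and angle between rod's own z axis and vertical below 0.15 rad and horizontal distance between rod and rack above 0.15 m and contact force between rod and rack below 0.05 N and contact force between rod and tray below 0.05 N and linear speed of each of rod, plate1, plate2, plate3 below 0.02 m/s).
It fails at once if the gripper or arm touches the bolt (contact force between any of the fingers, the arm and bolt above 1 N).
It fails at once if a bystander (tape measure, black tape, steel offcut) is moved more than 40 mm (distance of any of tape_measure, black_tape, steel_offcut from where it was at the start of the episode above 0.04 m).
Of plate1, plate2, plate3 only 2 to 3 are there at a start; the rules pass over those that are not, and their reading is None.
At some moment in a run one of rod may be knocked a few centimetres aside while the robot is not near it.
It also fails if it takes over 210 s, if anything falls off the work surface, if the arm or the gripper's body presses on something with over 40 N, if the wrist force passes 120 N, or if a joint passes its speed limit or range.

## Working session

There is one attempt and no reset: what is moved stays moved. The work goes in short steps, Python scripts to look and compute and a tool call to move; the robot and the scene stay as the last step left them, time stands still between calls to the robot, and variables do not carry over. Pictures are saved under pics/ and viewed, about 12 in all and at most 16, crops included, and the job is handed in when it is done.

Besides the shell and the picture viewer there is one more tool, called after "Emit:" in YAML: its name, and indented under it one key for each argument. play_rows: Moves the arm, as the interface text tells. Shifts and turns lie within -1 to 1; 1 stands for 0.3 m of shift or pi/2 rad of turn. Its arguments: {"type":"object","properties":{"rows":{"type":"array"},"force":{"type":"number"}},"required":["rows"]}

```bash
ls; mkdir -p pics; python3 - <<'E'
from plant import ctrl,cams
import cv2
for n in("top","side"):
    c=cams.read_camera(n); cv2.imwrite(f"pics/{n}0.png",c["color"][...,::-1]); print(n,c["fx"],c["fy"],c["cx"],c["cy"]); print(c["view"])
print(ctrl.get_state())
E
```

```text
pics
top 527.6052136089232 527.6052136089232 322.68006099302477 236.92336448788262
[[-1.80939910e-02 -9.99830940e-01 -3.27087764e-03 -7.69794862e-02]
 [-9.83745403e-01  1.83872495e-02 -1.78625000e-01  5.34118708e-01]
 [ 1.78654945e-01 -1.43283087e-05 -9.83911790e-01  1.39345314e+00]
 [ 0.00000000e+00  0.00000000e+00  0.00000000e+00  1.00000000e+00]]
side 515.3439016172706 515.3439016172706 307.55820488589245 245.30798435159943
[[-0.79906624 -0.60071295 -0.02524081  0.37204867]
 [-0.22435844  0.33686349 -0.91443221  0.26098044]
 [ 0.55781398 -0.72502892 -0.40395127  0.71485679]
 [ 0.          0.          0.          1.        ]]
{'time': 0.1, 'qpos': array([-1.41400381e+00,  2.87113554e-01,  1.57805922e+00, -2.72921405e-08,
        1.27861762e+00, -1.49991006e-01]), 'dq': array([-0.00020439, -0.00190156, -0.00290483, -0.00093816,  0.00074111,
       -0.00045533]), 'joint_efforts': array([ 7.54493958e-04, -4.07296228e+01, -2.93699867e+01, -1.25433612e-04,
        3.42006773e-03, -5.09645020e-06]), 'eef_pos': array([ 0.20378354, -0.64286397,  0.23004569]), 'tcp_rot': array([ 0.4182811 ,  0.5710757 , -0.41718598,  0.56997309]), 'contact_force': array([ 0.70428417,  0.08861917, -0.10562023]), 'wrist_torque': array([-0.02221571,  0.01586834,  0.07067459]), 'opening': 1.0008514616192492}
```

View pics/top0.png

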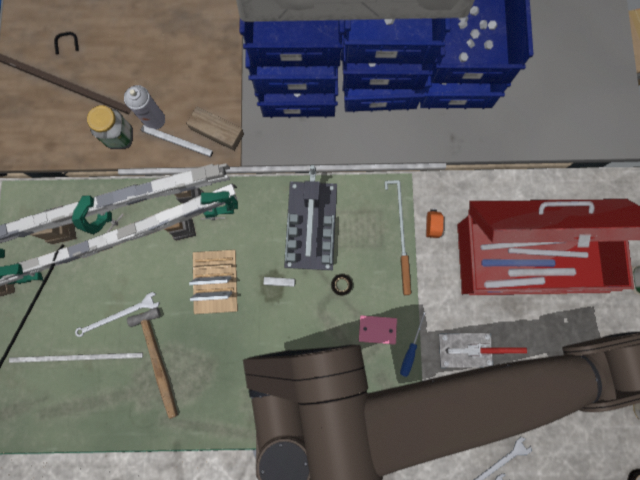

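View pics/side0.png

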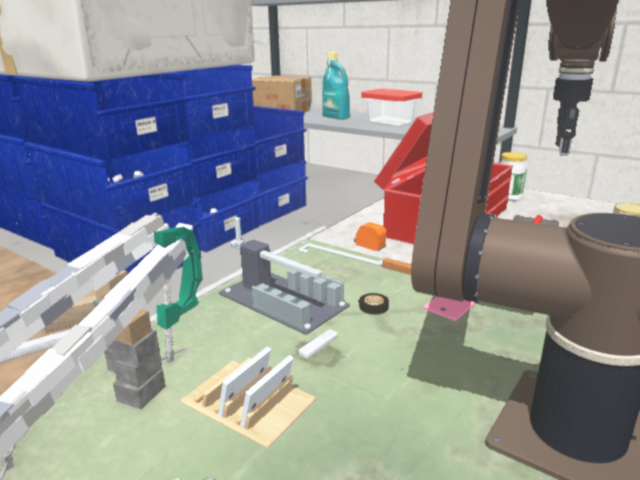

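```bash
cat > h.py <<'E'
from plant import ctrl,cams
import cv2,numpy as np
from scipy.spatial.transform import Rotation as R
np.set_printoptions(precision=4,suppress=True)
def shot(n,f=None):
    c=cams.read_camera(n)
    if f: cv2.imwrite(f"pics/{f}.png",c["color"][...,::-1])
    return c
def ray(c,u,v):
    V=np.array(c["view"]);d=V[:3,:3].T@np.array([(u-c["cx"])/c["fx"],(v-c["cy"])/c["fy"],1]);return -V[:3,:3].T@V[:3,3],d
def onz(c,u,v,z=0):
    o,d=ray(c,u,v);return o+d*(z-o[2])/d[2]
def proj(c,p):
    V=np.array(c["view"]);q=V[:3,:3]@np.array(p)+V[:3,3];return np.array([c["cx"]+c["fx"]*q[0]/q[2],c["cy"]+c["fy"]*q[1]/q[2]])
def crop(c,f,x0,y0,x1,y1,k):
    cv2.imwrite(f"pics/{f}.png",cv2.resize(c["color"][y0:y1,x0:x1,::-1],None,fx=k,fy=k,interpolation=cv2.INTER_CUBIC))
def delta(target_pos,target_R=None,pos=None,q=None):
    "shift/turn in tool units to reach target"
    s=ctrl.get_state();p=s["eef_pos"] if pos is None else pos;r=R.from_quat(s["tcp_rot"] if q is None else q)
    sh=r.inv().apply(np.array(target_pos)-p)/.3
    tr=(r.inv()*(target_R)).as_rotvec()/(np.pi/2) if target_R is not None else np.zeros(3)
    return sh,tr
E
python3 - <<'E'
from h import *
c=shot("top"); a=c["color"][160:325,180:430,::-1]
crop(c,"z1",180,160,430,325,3.2)
for n,u,v,z in [("pin",313,170,.156),("foot",289,183,0),("foot",336,183,0),("foot",286,267,0),("foot",334,268,0),("tray",194,251,.006),("tray",236,250,.006),("tray",195,311,0),("tray",237,311,0),("sill",400,168,0),("rodhook",399,183,.005),("rodhandle",406,275,.022),("tape",342,285,.02),("off",279,282,.012),("orange",435,224,.03)]: print(n,onz(c,u,v,z))
E
```

```text
pin [ 0.6892 -0.065   0.156 ]
foot [0.7009 0.0073 0.    ]
foot [ 0.6983 -0.128   0.    ]
foot [0.4578 0.0173 0.    ]
foot [ 0.4525 -0.1168  0.    ]
tray [0.5069 0.2744 0.006 ]
tray [0.5075 0.1567 0.006 ]
tray [0.3404 0.2688 0.    ]
tray [0.3383 0.153  0.    ]
sill [ 0.7397 -0.314   0.    ]
rodhook [ 0.6934 -0.3084  0.005 ]
rodhandle [ 0.4269 -0.3135  0.022 ]
tape [ 0.4028 -0.1373  0.02  ]
off [0.415 0.036 0.012]
orange [ 0.5665 -0.3993  0.03  ]
```

View pics/z1.png

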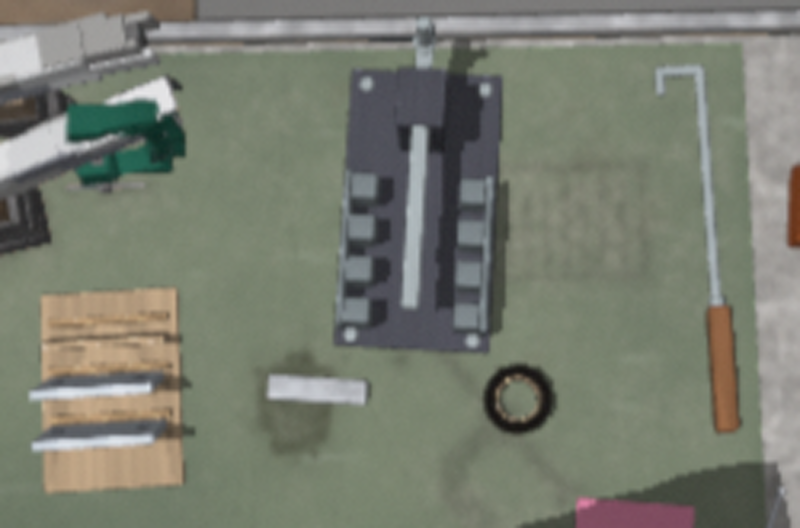

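```bash
python3 - <<'E'
from h import *
c=shot("side"); crop(c,"z2",170,210,430,440,3)
t=shot("top")
f=lambda x,y,z:onz(t,180+(x+.5)/3.2-.5,160+(y+.5)/3.2-.5,z)
ft=np.array([f(351,70,.006),f(501,75,.006),f(489,351,.006),f(334,344,.006)]);print(ft)
m=np.array([[170,68],[170,-68],[-80,-68],[-80,68]])/1e3
def kab(m,w):
    mc=m.mean(0);wc=w.mean(0);A=m-mc;B=w-wc
    th=np.arctan2((A[:,0]*B[:,1]-A[:,1]*B[:,0]).sum(),(A*B).sum());r=np.array([[np.cos(th),-np.sin(th)],[np.sin(th),np.cos(th)]])
    return wc-r@mc,th,(m@r.T+(wc-r@mc)-w)
print("rack",kab(m,ft[:,:2]))
print("pin",f(424,27,.156),"boltend",f(411,307,.099),f(421,127,.099))
tr=np.array([f(40,295,.01),f(177,288,.01),f(184,487,.01),f(45,492,.01)])
print("tray",kab(np.array([[86,60],[86,-60],[-86,-60],[-86,60]])/1e3,tr[:,:2]))
for n,a in (("A",(30,397)),("A",(152,386)),("B",(34,447)),("B",(153,436))): print(n,f(*a,.08))
print("rod",f(719,305,.005),f(740,430,.011),f(712,430,.011),f(699,70,.005),f(659,70,.005),f(659,94,.005))
print("off",f(317,389,.012),"tape",f(518,398,.019), "camtop",-np.array(t["view"])[:3,:3].T@np.array(t["view"])[:3,3])
E
```

```text
[[ 0.7035  0.0059  0.006 ]
 [ 0.6963 -0.1284  0.006 ]
 [ 0.4481 -0.1124  0.006 ]
 [ 0.4567  0.0224  0.006 ]]
rack (array([ 0.5312, -0.0503]), np.float64(-0.06406344876452671), array([[ 0.0018,  0.0008],
       [ 0.0003, -0.0006],
       [-0.0011, -0.0006],
       [-0.001 ,  0.0004]]))
pin [ 0.6943 -0.0629  0.156 ] boltend [ 0.4744 -0.0477  0.099 ] [ 0.6258 -0.0581  0.099 ]
tray (array([0.4202, 0.2145]), np.float64(0.04106399268082829), array([[-0.0003, -0.0005],
       [ 0.0007, -0.0008],
       [ 0.0012,  0.0001],
       [-0.0017,  0.0012]]))
A [0.4083 0.2669 0.08  ]
A [0.4155 0.1667 0.08  ]
B [0.3673 0.2625 0.08  ]
B [0.3745 0.1653 0.08  ]
rod [ 0.4849 -0.3142  0.005 ] [ 0.3753 -0.3263  0.011 ] [ 0.3758 -0.3023  0.011 ] [ 0.6978 -0.306   0.005 ] [ 0.6985 -0.2701  0.005 ] [ 0.6763 -0.2693  0.005 ]
off [0.4172 0.0368 0.012 ] tape [ 0.4056 -0.1361  0.019 ] camtop [ 0.2751 -0.0868  1.4662]
```

View pics/z2.png

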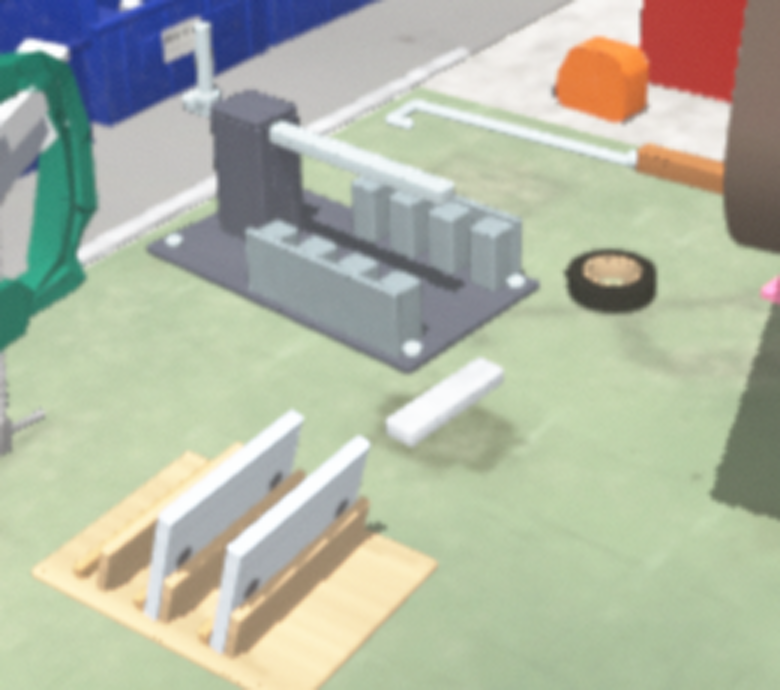

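```bash
cat >> h.py <<'E'
def down(yaw,flip=1,tilt=0):
    "tool x down; tool z along flip*(direction at yaw); tilt: top of tool leaned to -dir"
    d=np.array([np.cos(yaw),np.sin(yaw),0]);x=np.array([0,0,-1.]);z=flip*d
    M=R.from_matrix(np.stack([x,np.cross(z,x),z],1))
    ax=np.cross([0,0,1],d)
    return R.from_rotvec(-ax*tilt)*M
E
python3 - <<'E'
from h import *
s=ctrl.get_state();r=R.from_quat(s["tcp_rot"]);print(r.as_matrix())
for f in(1,-1):
    T=down(.028+np.pi/2,f);print(f,delta([.448,-.3125,.1],T), delta([.448,-.3125,.23],T))
print(down(0,1,.26).as_matrix())
E
```

```text
[[-0.0002  0.9533  0.302 ]
 [ 0.0011  0.302  -0.9533]
 [-1.      0.0002 -0.0011]]
1 (array([ 0.4366,  1.1087, -0.8044]), array([-1.8225,  0.    , -0.0011])) (array([ 0.0033,  1.1088, -0.8049]), array([-1.8225,  0.    , -0.0011]))
-1 (array([ 0.4366,  1.1087, -0.8044]), array([ 0.1775, -0.0007, -0.    ])) (array([ 0.0033,  1.1088, -0.8049]), array([ 0.1775, -0.0007, -0.    ]))
[[ 0.2571  0.      0.9664]
 [ 0.      1.      0.    ]
 [-0.9664  0.      0.2571]]
```

Emit:
play_rows:
  rows:
    - [60, [0, 1.0, -0.73], [0.1775, 0, 0]]
    - [60, [0, 1.0, -0.73], [0.1775, 0, 0]]
    - [60, [0, 1.0, -0.73], [0.1775, 0, 0]]
    - [60, [0, 1.0, -0.73], [0.1775, 0, 0]]
    - [60, [0, 1.0, -0.73], [0.1775, 0, 0]]
    - [60, [0, 1.0, -0.73], [0.1775, 0, 0]]
    - [60, [0, 1.0, -0.73], [0.1775, 0, 0]]
    - [60, [0, 1.0, -0.73], [0.1775, 0, 0]]
    - [60, [0, 1.0, -0.73], [0.1775, 0, 0]]
    - [60, [0, 1.0, -0.73], [0.1775, 0, 0]]
  force: 60

```text
time: 1.08
eef_pos: [0.4266, -0.3389, 0.2313]
tcp_rot: [0.492, 0.509, -0.49, 0.508]
contact_force: [-0.6, -0.4, -0.6]
opening: 0.601
```

```bash
python3 - <<'E'
from h import *
s=ctrl.get_state();print(s["eef_pos"],s["opening"],s["contact_force"])
c=shot("top")
h=cv2.cvtColor(c["color"],cv2.COLOR_RGB2HSV);m=((h[...,0]<14)&(h[...,1]>130)&(h[...,2]>60)).astype(np.uint8);m[:, :385]=0;m[:,425:]=0;m[:230]=0
ys,xs=np.nonzero(m);print(len(xs))
P=np.array([onz(c,x,y,.02)[:2] for x,y in zip(xs,ys)]);print(P.mean(0),P.min(0),P.max(0))
print(delta([.448,-.3125,.1],down(.028+np.pi/2,-1)))
crop(c,"z3",300,130,500,330,3)
E
```

```text
[ 0.4266 -0.3389  0.2313] 0.6011108602673233 [-0.5637 -0.3784 -0.6252]
0<stdin>:6: RuntimeWarning: Mean of empty slice.
  ret = ret.dtype.type(ret / rcount)
Traceback (most recent call last):
ValueError: zero-size array to reduction operation minimum which has no identity
```

```bash
python3 - <<'E'
from h import *
print(delta([.448,-.3125,.06],down(.028+np.pi/2,-1)),delta([.448,-.3125,.004]))
c=shot("top");s=shot("side")
a=cv2.resize(c["color"][150:340,330:480,::-1],None,fx=3,fy=3,interpolation=cv2.INTER_CUBIC)
b=cv2.resize(s["color"][210:400,290:420,::-1],None,fx=3,fy=3,interpolation=cv2.INTER_CUBIC)[:570]
cv2.imwrite("pics/z3.png",np.hstack([a,b[:,:350]]))
E
```

```text
(array([ 0.5714,  0.0787, -0.0935]), array([ 0.0035, -0.0001, -0.0002])) (array([ 0.7581,  0.0786, -0.0935]), array([0., 0., 0.]))
```

View pics/z3.png

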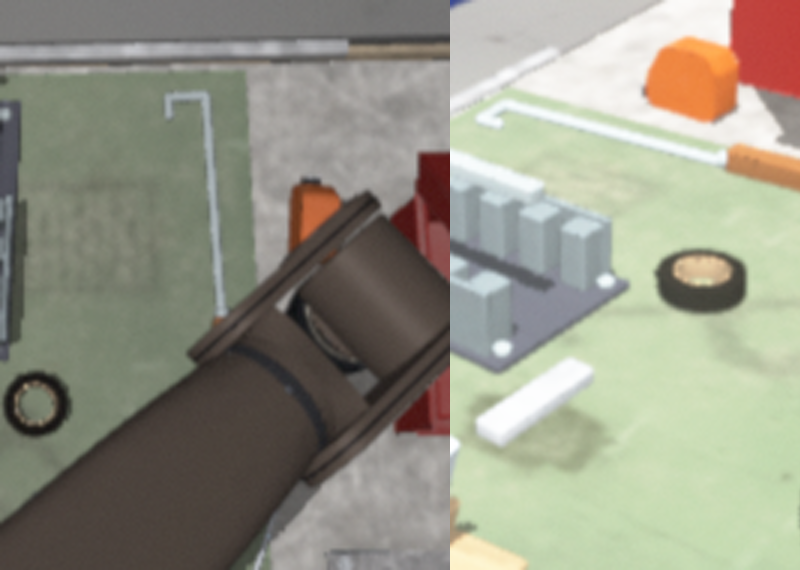

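Emit:
play_rows:
  rows:
    - [60, [0.0, 0.0786, -0.0935], [0.0035, 0, 0]]
    - [60, [0.13, 0.0786, -0.0935], [0.0035, 0, 0]]
    - [60, [0.26, 0.0786, -0.0935], [0.0035, 0, 0]]
    - [60, [0.38, 0.0786, -0.0935], [0.0035, 0, 0]]
    - [60, [0.48, 0.0786, -0.0935], [0.0035, 0, 0]]
    - [60, [0.58, 0.0786, -0.0935], [0.0035, 0, 0]]
    - [60, [0.66, 0.0786, -0.0935], [0.0035, 0, 0]]
    - [60, [0.72, 0.0786, -0.0935], [0.0035, 0, 0]]
    - [60, [0.75, 0.0786, -0.0935], [0.0035, 0, 0]]
    - [60, [0.757, 0.0786, -0.0935], [0.0035, 0, 0]]

```text
time: 2.07
eef_pos: [0.4447, -0.3157, 0.0021]
tcp_rot: [0.495, 0.506, -0.495, 0.504]
contact_force: [-0.3, -0.2, 0.8]
opening: 0.597
```

Emit:
play_rows:
  rows:
    - [10, [0, 0, 0], [0, 0, 0]]
    - [10, [0, 0, 0], [0, 0, 0]]
    - [10, [0, 0, 0], [0, 0, 0]]
    - [10, [0, 0, 0], [0, 0, 0]]
    - [10, [0, 0, 0], [0, 0, 0]]
    - [10, [0, 0, 0], [0, 0, 0]]
    - [10, [0, 0, 0], [0, 0, 0]]
    - [10, [0, 0, 0], [0, 0, 0]]
  force: 100

```text
time: 2.73
eef_pos: [0.4476, -0.3168, 0.0063]
tcp_rot: [0.494, 0.504, -0.495, 0.507]
contact_force: [-1.1, -1.3, 6.7]
opening: 0.206
```

Emit:
play_rows:
  rows:
    - [10, [-0.1, 0, 0], [0, 0, 0]]
    - [10, [-0.2, 0, 0], [0, 0, 0]]
    - [10, [-0.3, 0, 0], [0, 0, 0]]
    - [10, [-0.4, 0, 0], [0, 0, 0]]
    - [10, [-0.5, 0, 0], [0, 0, 0]]
    - [10, [-0.6, 0, 0], [0, 0, 0]]
    - [10, [-0.65, 0, 0], [0, 0, 0]]
    - [10, [-0.65, 0, 0], [0, 0, 0]]

```text
time: 3.4
eef_pos: [0.4483, -0.3168, 0.2041]
tcp_rot: [0.494, 0.503, -0.494, 0.509]
contact_force: [1.0, 0.0, -1.3]
opening: 0.204
```

```bash
python3 - <<'E'
from h import *
s=ctrl.get_state();print(s["eef_pos"],s["opening"],s["contact_force"],R.from_quat(s["tcp_rot"]).as_matrix())
c=shot("top");d=shot("side")
a=cv2.resize(c["color"][120:310,330:480,::-1],None,fx=3,fy=3,interpolation=cv2.INTER_CUBIC)
b=cv2.resize(d["color"][120:310,290:420,::-1],None,fx=3,fy=3,interpolation=cv2.INTER_CUBIC)
cv2.imwrite("pics/z4.png",np.hstack([a,b[:,:350]]))
E
```

```text
[ 0.4483 -0.3168  0.2041] 0.20403647931373642 [ 0.952  0.011 -1.322] [[ 0.0063  0.9997  0.0228]
 [-0.0062  0.0229 -0.9997]
 [-1.      0.0062  0.0063]]
```

View pics/z4.png

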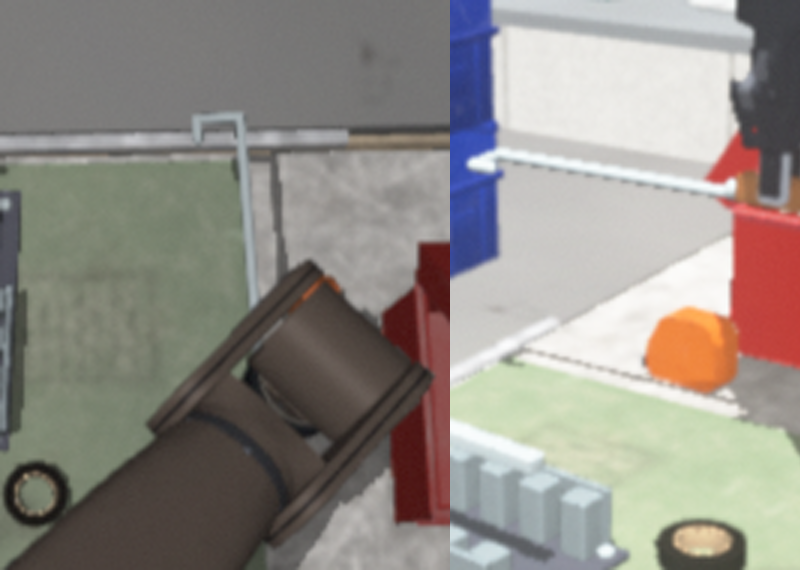

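```bash
cat >> h.py <<'E'
def tri(c,a,d,b):
    P1=np.diag([c["fx"],c["fy"],1.])@np.eye(3);K=lambda k:np.array([[k["fx"],0,k["cx"]],[0,k["fy"],k["cy"]],[0,0,1]])
    X=cv2.triangulatePoints(K(c)@np.array(c["view"])[:3],K(d)@np.array(d["view"])[:3],np.array(a,float).reshape(2,1),np.array(b,float).reshape(2,1)).ravel();X=X[:3]/X[3]
    return X,proj(c,X)-a,proj(d,X)-b
E
python3 - <<'E'
from h import *
c=shot("top");d=shot("side");s=ctrl.get_state();r=R.from_quat(s["tcp_rot"])
for a,b in(((410.3,158.6),(306,171.7)),((395.3,159.3),(297.5,174.5))):
    X,e1,e2=tri(c,a,d,b);print(X,e1,e2,r.inv().apply(X-s["eef_pos"]))
# pin + rack check: side z2 crop 3x offset (170,210); top z1 crop
q=lambda x,y:((x+.5)/3.2-.5+180,(y+.5)/3.2-.5+160);w=lambda x,y:((x+.5)/3-.5+170,(y+.5)/3-.5+210)
print("pin",tri(c,q(424,27),d,w(202,26)))
print("bolt end",tri(c,q(410,307),d,w(442,188)))
print("plateA top ends",tri(c,q(30,393),d,w(160,522)),tri(c,q(155,382),d,w(296,415)))
print("plateB",tri(c,q(34,444),d,w(234,549)),tri(c,q(155,433),d,w(363,440)))
E
```

```text
[ 0.7007 -0.3117  0.1947] [0.379  0.5364] [-0.7046 -0.1077] [0.0012 0.2552 0.0032]
[ 0.6981 -0.2739  0.1974] [0.5345 0.7381] [-0.9987 -0.1585] [-0.0014  0.2535 -0.0346]
pin (array([ 0.6947, -0.0631,  0.154 ]), array([0.0925, 0.1095]), array([-0.1808, -0.0336]))
bolt end (array([ 0.4751, -0.0467,  0.0957]), array([-0.0415, -0.0635]), array([0.1091, 0.0148]))
plateA top ends (array([0.4114, 0.2682, 0.0719]), array([0.3077, 0.3813]), array([-0.9554, -0.1708])) (array([0.4182, 0.165 , 0.0695]), array([0.4437, 0.6116]), array([-1.3379, -0.2132]))
plateB (array([0.369 , 0.2634, 0.0732]), array([0.339 , 0.4503]), array([-1.1286, -0.1867])) (array([0.3754, 0.1639, 0.0711]), array([0.5519, 0.8139]), array([-1.7865, -0.2642]))
```

```bash
cat >> h.py <<'E'
O=np.array([.532,-.051]);YR=-.067
def rk(x,y,z):
    return np.array([O[0]+np.cos(YR)*x-np.sin(YR)*y,O[1]+np.sin(YR)*x+np.cos(YR)*y,z])
E
python3 - <<'E'
from h import *
T=down(YR+np.pi/2,-1);print(rk(-.104,-.012,.2),delta(rk(-.104,-.012,.204),T))
E
```

```text
[ 0.4274 -0.056   0.2   ] (array([-0.0216, -0.0408, -0.8619]), array([ 0.057, -0.002,  0.002]))
```

Emit:
play_rows:
  rows:
    - [10, [-0.02, -0.005, -0.11], [0.057, -0.002, 0.002]]
    - [10, [-0.02, -0.01, -0.23], [0.057, -0.002, 0.002]]
    - [10, [-0.02, -0.02, -0.35], [0.057, -0.002, 0.002]]
    - [10, [-0.02, -0.025, -0.47], [0.057, -0.002, 0.002]]
    - [10, [-0.02, -0.03, -0.59], [0.057, -0.002, 0.002]]
    - [10, [-0.02, -0.035, -0.7], [0.057, -0.002, 0.002]]
    - [10, [-0.02, -0.04, -0.8], [0.057, -0.002, 0.002]]
    - [10, [-0.02, -0.041, -0.85], [0.057, -0.002, 0.002]]
    - [10, [-0.02, -0.041, -0.862], [0.057, -0.002, 0.002]]
    - [10, [-0.02, -0.041, -0.862], [0.057, -0.002, 0.002]]

```text
time: 4.43
eef_pos: [0.4275, -0.056, 0.2034]
tcp_rot: [-0.515, -0.483, 0.516, -0.484]
contact_force: [0.6, -0.4, -1.7]
opening: 0.207
```

```bash
python3 - <<'E'
from h import *
s=ctrl.get_state();print(s["eef_pos"],s["opening"],s["contact_force"])
print(delta(rk(-.104,-.012,.137),down(YR+np.pi/2,-1)))
c=shot("top");d=shot("side")
a=cv2.resize(c["color"][130:330,240:390,::-1],None,fx=3,fy=3,interpolation=cv2.INTER_CUBIC)
b=cv2.resize(d["color"][120:320,215:330,::-1],None,fx=3,fy=3,interpolation=cv2.INTER_CUBIC)
cv2.imwrite("pics/z5.png",np.hstack([a,b]))
E
```

```text
[ 0.4275 -0.056   0.2034] 0.20672359116469438 [ 0.619  -0.4307 -1.7309]
(array([ 0.2214, -0.0001, -0.0005]), array([ 0.0014,  0.0014, -0.0001]))
```

View pics/z5.png

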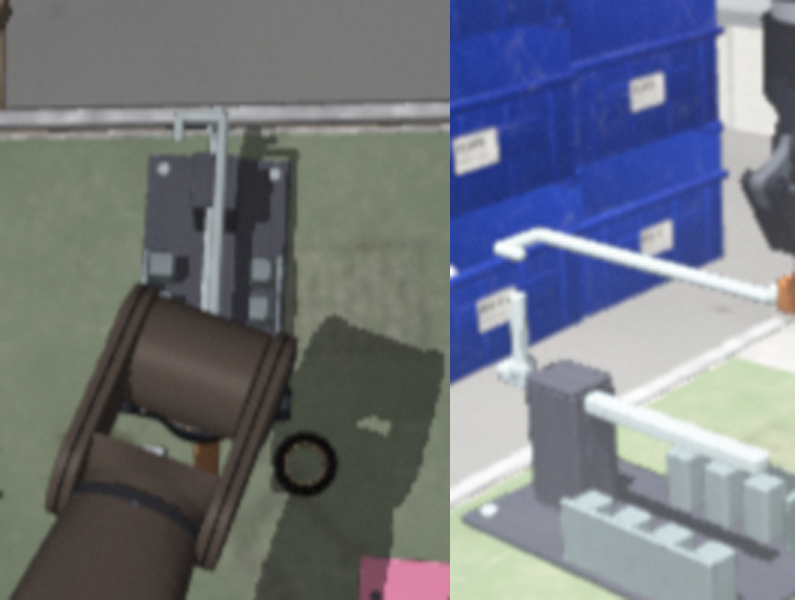

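```bash
python3 - <<'E'
from h import *
c=shot("top");d=shot("side")
X=tri(c,(315.4,166.7),d,(396-181+ (545-450)/3-0,120+231/3));print(X[0],X[1:])
for u in (177,226): print(onz(c,u/3+240,110/3+130,.203))
E
```

```text
[ 0.6794 -0.0748  0.2015] (array([1.2198, 1.4686]), array([-2.3711, -0.4522]))
[ 0.6836 -0.031   0.203 ]
[ 0.6828 -0.0717  0.203 ]
```

Emit:
play_rows:
  rows:
    - [10, [0.0, -0.01, 0.01], [0, 0, 0]]
    - [10, [0.06, -0.01, 0.01], [0, 0, 0]]
    - [10, [0.12, -0.01, 0.01], [0, 0, 0]]
    - [10, [0.18, -0.01, 0.01], [0, 0, 0]]
    - [10, [0.22, -0.01, 0.01], [0, 0, 0]]
    - [10, [0.22, -0.01, 0.01], [0, 0, 0]]
    - [10, [0.22, -0.01, 0.01], [0, 0, 0]]

```text
time: 5.22
eef_pos: [0.4249, -0.0607, 0.1388]
tcp_rot: [-0.516, -0.482, 0.517, -0.484]
contact_force: [-0.9, 0.0, -2.4]
opening: 0.205
```

Emit:
play_rows:
  rows:
    - [10, [0, 0.05, 0], [0, 0, 0]]
    - [10, [0, 0.1, 0], [0, 0, 0]]
    - [10, [0, 0.15, 0], [0, 0, 0]]
    - [10, [0, 0.2, 0], [0, 0, 0]]
    - [10, [0, 0.2, 0], [0, 0, 0]]

```text
time: 5.63
eef_pos: [0.4879, -0.0652, 0.1411]
tcp_rot: [0.517, 0.48, -0.516, 0.486]
contact_force: [0.1, 0.5, -1.5]
opening: 0.204
```

```bash
python3 - <<'E'
from h import *
s=ctrl.get_state();print(s["eef_pos"],s["opening"],s["contact_force"])
c=shot("top");d=shot("side")
a=cv2.resize(c["color"][110:310,240:390,::-1],None,fx=3,fy=3,interpolation=cv2.INTER_CUBIC)
b=cv2.resize(d["color"][120:320,215:330,::-1],None,fx=3,fy=3,interpolation=cv2.INTER_CUBIC)
cv2.imwrite("pics/z6.png",np.hstack([a,b]))
E
```

```text
[ 0.4879 -0.0652  0.1411] 0.2035339105236803 [ 0.1446  0.4655 -1.4727]
```

View pics/z6.png

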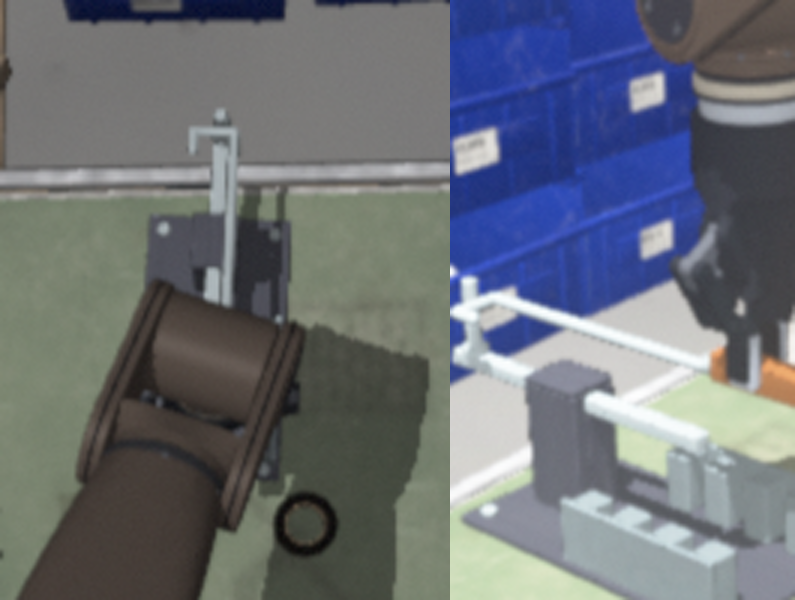

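Emit:
play_rows:
  rows:
    - [10, [0.01, 0.05, 0], [0, 0, 0]]
    - [10, [0.01, 0.1, 0], [0, 0, 0]]
    - [10, [0.01, 0.15, 0], [0, 0, 0]]
    - [10, [0.01, 0.2, 0], [0, 0, 0]]
    - [10, [0.01, 0.25, 0], [0, 0, 0]]
    - [10, [0.01, 0.28, 0], [0, 0, 0]]
    - [10, [0.01, 0.3, 0], [0, 0, 0]]
    - [10, [0.01, 0.31, 0], [0, 0, 0]]
    - [10, [0.01, 0.31, 0], [0, 0, 0]]

```text
time: 6.48
eef_pos: [0.5781, -0.0705, 0.1369]
tcp_rot: [0.517, 0.481, -0.516, 0.485]
contact_force: [-0.7, -0.6, -1.6]
opening: 0.207
```

Emit:
play_rows:
  rows:
    - [10, [0, 0.005, 0], [0, 0, 0]]
    - [10, [0, 0.01, 0], [0, 0, 0]]
    - [10, [0, 0.01, 0], [0, 0, 0]]
    - [10, [0, 0.01, 0], [0, 0, 0]]

```text
time: 6.82
eef_pos: [0.5808, -0.0705, 0.1367]
tcp_rot: [-0.516, -0.481, 0.517, -0.484]
contact_force: [-2.9, -0.8, -1.9]
opening: 0.207
```

Emit:
play_rows:
  rows:
    - [10, [0, 0.005, 0], [0, 0, 0]]
    - [10, [0, 0.01, 0], [0, 0, 0]]
    - [10, [0, 0.01, 0], [0, 0, 0]]
    - [10, [0, 0.01, 0], [0, 0, 0]]

```text
time: 7.15
eef_pos: [0.5837, -0.0707, 0.1365]
tcp_rot: [-0.516, -0.482, 0.517, -0.484]
contact_force: [-4.5, -0.3, -0.5]
opening: 0.199
```

Emit:
play_rows:
  rows:
    - [10, [0, 0.007, 0], [0, 0, 0]]
    - [10, [0, 0.013, 0], [0, 0, 0]]
    - [10, [0, 0.013, 0], [0, 0, 0]]
    - [10, [0, 0.013, 0], [0, 0, 0]]

```text
time: 7.48
eef_pos: [0.584, -0.0705, 0.135]
tcp_rot: [-0.514, -0.485, 0.519, -0.481]
contact_force: [-14.5, -0.4, 1.8]
opening: 0.205
```

```bash
python3 - <<'E'
from h import *
s=ctrl.get_state();print(s["eef_pos"],s["opening"],s["contact_force"])
c=shot("top");d=shot("side")
a=cv2.resize(c["color"][70:270,240:390,::-1],None,fx=3,fy=3,interpolation=cv2.INTER_CUBIC)
b=cv2.resize(d["color"][120:320,165:280,::-1],None,fx=3,fy=3,interpolation=cv2.INTER_CUBIC)
cv2.imwrite("pics/z7.png",np.hstack([a,b]))
E
```

```text
[ 0.584  -0.0705  0.135 ] 0.2053053490444191 [-14.4715  -0.4423   1.7776]
```

View pics/z7.png

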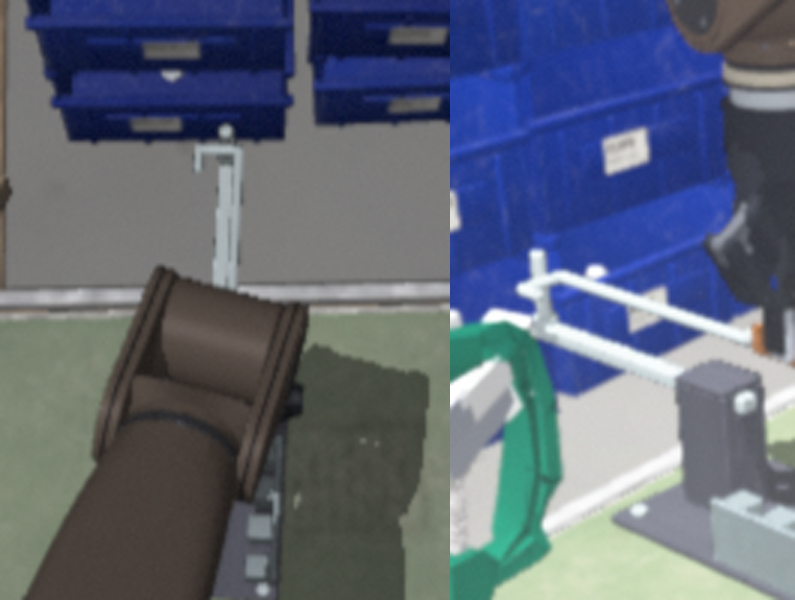

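Emit:
play_rows:
  rows:
    - [10, [0, -0.03, 0], [0, 0, 0]]
    - [10, [0, -0.1, 0], [0, 0, 0]]
    - [10, [-0.05, -0.2, 0], [0, 0, 0]]
    - [10, [-0.12, -0.3, 0], [0, 0, 0]]
    - [10, [-0.2, -0.4, 0], [0, 0, 0]]
    - [10, [-0.22, -0.45, 0], [0, 0, 0]]
    - [10, [-0.22, -0.45, 0.1], [0, 0, 0]]
    - [10, [-0.22, -0.45, 0.22], [0, 0, 0]]
    - [10, [-0.22, -0.45, 0.34], [0, 0, 0]]
    - [10, [-0.22, -0.45, 0.45], [0, 0, 0]]

```text
time: 8.42
eef_pos: [0.4448, -0.1985, 0.2041]
tcp_rot: [0.517, 0.48, -0.516, 0.487]
contact_force: [0.1, 1.0, -1.3]
opening: 0.203
```

```bash
python3 - <<'E'
from h import *
s=ctrl.get_state();print(s["eef_pos"],s["opening"],s["contact_force"])
print(delta([.45,-.285,.05],down(YR+np.pi/2,-1)),delta([.45,-.285,.01],down(YR+np.pi/2,-1)))
c=shot("top")
print("pin",onz(c,315.1,113.4,.156)) 
shot("top","t8");
E
```

```text
[ 0.4448 -0.1985  0.2041] 0.20334559399243793 [ 0.1244  0.9739 -1.2535]
(array([0.5155, 0.0319, 0.2838]), array([ 0.0005,  0.0036, -0.0055])) (array([0.6488, 0.0308, 0.283 ]), array([ 0.0005,  0.0036, -0.0055]))
pin [ 0.8443 -0.0728  0.156 ]
```

Emit:
play_rows:
  rows:
    - [10, [0.0, 0.03, 0.12], [0, 0, 0]]
    - [10, [0.05, 0.03, 0.24], [0, 0, 0]]
    - [10, [0.15, 0.03, 0.283], [0, 0, 0]]
    - [10, [0.27, 0.03, 0.283], [0, 0, 0]]
    - [10, [0.38, 0.03, 0.283], [0, 0, 0]]
    - [10, [0.48, 0.03, 0.283], [0, 0, 0]]
    - [10, [0.56, 0.03, 0.283], [0, 0, 0]]
    - [10, [0.62, 0.03, 0.283], [0, 0, 0]]
    - [10, [0.645, 0.03, 0.283], [0, 0, 0]]
    - [10, [0.645, 0.03, 0.283], [0, 0, 0]]

```text
time: 9.35
eef_pos: [0.4479, -0.2815, 0.0083]
tcp_rot: [0.517, 0.482, -0.516, 0.484]
contact_force: [-0.1, 0.1, -2.0]
opening: 0.202
```

Emit:
play_rows:
  rows:
    - [10, [0.007, 0, 0], [0, 0, 0]]
    - [10, [0.01, 0, 0], [0, 0, 0]]
    - [10, [0.01, 0, 0], [0, 0, 0]]

```text
time: 9.6
eef_pos: [0.4489, -0.2831, 0.0079]
tcp_rot: [0.517, 0.48, -0.516, 0.486]
contact_force: [0.0, -0.6, -1.7]
opening: 0.204
```

Emit:
play_rows:
  rows:
    - [10, [0.01, 0, 0], [0, 0, 0]]
    - [10, [0.01, 0, 0], [0, 0, 0]]
    - [60, [0.01, 0, 0], [0, 0, 0]]
    - [60, [0.01, 0, 0], [0, 0, 0]]
    - [60, [0.01, 0, 0], [0, 0, 0]]
    - [60, [0.01, 0, 0], [0, 0, 0]]
    - [60, [-0.1, 0, 0], [0, 0, 0]]
    - [60, [-0.25, 0, 0], [0, 0, 0]]
    - [60, [-0.4, 0, 0], [0, 0, 0]]
    - [60, [-0.55, 0, 0], [0, 0, 0]]

```text
time: 10.43
eef_pos: [0.4469, -0.2815, 0.1627]
tcp_rot: [0.516, 0.482, -0.516, 0.484]
contact_force: [1.2, 0.1, 0.2]
opening: 0.599
```

Emit:
play_rows:
  rows:
    - [60, [-0.1, 0, -0.13], [0, 0, 0]]
    - [60, [-0.1, 0, -0.26], [0, 0, 0]]
    - [60, [-0.1, 0, -0.39], [0, 0, 0]]
    - [60, [-0.1, 0, -0.52], [0, 0, 0]]
    - [60, [-0.1, 0, -0.65], [0, 0, 0]]
    - [60, [-0.1, 0, -0.78], [0, 0, 0]]
    - [60, [-0.1, 0, -0.91], [0, 0, 0]]
    - [60, [-0.1, 0, -1.0], [0, 0, 0]]

```text
time: 11.1
eef_pos: [0.4669, 0.0203, 0.1905]
tcp_rot: [0.516, 0.482, -0.516, 0.485]
contact_force: [0.6, -0.6, -0.7]
opening: 0.601
```

```bash
python3 - <<'E'
from h import *
s=ctrl.get_state();print(s["eef_pos"],s["opening"],s["contact_force"],s["qpos"])
c=shot("top");d=shot("side");
a=cv2.resize(c["color"][160:310,270:370,::-1],None,fx=4,fy=4,interpolation=cv2.INTER_CUBIC)
b=cv2.resize(d["color"][230:380,220:320,::-1],None,fx=4,fy=4,interpolation=cv2.INTER_CUBIC)
cv2.imwrite("pics/z8.png",np.hstack([a,b]))
for f in(1,-1): print(delta([.412,.216,.2],down(.055,f,np.radians(15))))
E
```

```text
[0.4669 0.0203 0.1905] 0.6012672901500433 [ 0.615  -0.5938 -0.7428] [-0.1731 -0.1479  2.1124 -0.002   1.1734  1.4641]
(array([-0.034 , -0.223 , -0.6377]), array([-1.0675, -0.1224,  0.1401]))
(array([-0.034 , -0.223 , -0.6377]), array([0.9203, 0.1358, 0.1186]))
```

View pics/z8.png

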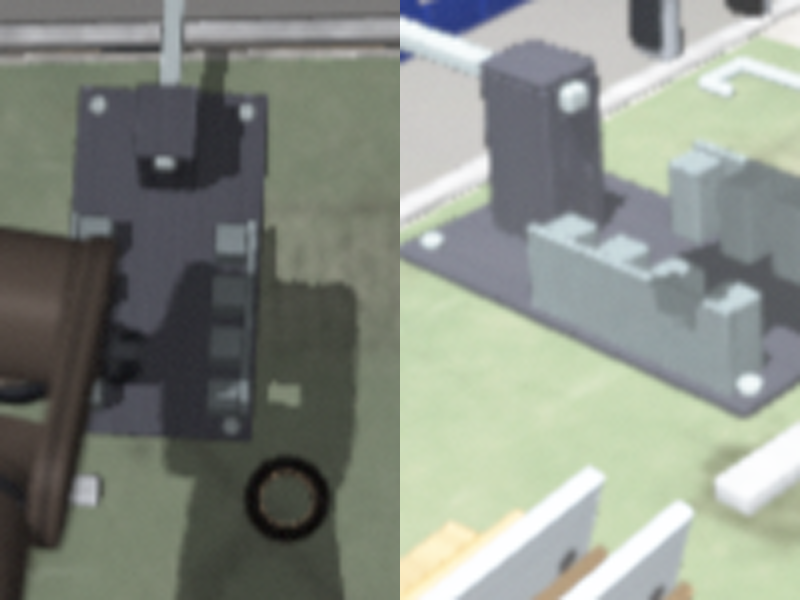

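```bash
python3 - <<'E'
from h import *
c=shot("top");im=cv2.imread("pics/top0.png").astype(float).sum(2)/3
# sample along rack x at tooth-top plane, both sides, averaging over y
xs=np.arange(-.085,.09,.001)
for sgn in(1,-1):
    prof=[]
    for x in xs:
        v=[]
        for y in np.arange(.040,.054,.002):
            u=proj(c,rk(x,sgn*y,.051)).astype(np.float32);v.append(cv2.getRectSubPix(im.astype(np.float32),(1,1),tuple(map(float,u)))[0,0])
        prof.append(np.mean(v))
    prof=np.array(prof);g=np.gradient(cv2.GaussianBlur(prof.reshape(-1,1),(1,5),0).ravel())
    pk=[(round(xs[i]*1e3),round(g[i],1)) for i in range(1,len(g)-1) if abs(g[i])>2.5 and abs(g[i])>=abs(g[i-1]) and abs(g[i])>abs(g[i+1])]
    print(sgn,pk)
# lateral: side walls |y|=58..64 top z .053
ys=np.arange(-.08,.08,.001);p=np.array([np.mean([cv2.getRectSubPix(im.astype(np.float32),(1,1),tuple(map(float,proj(c,rk(x,y,.052)))))[0,0] for x in(-.054,-.018,.018,.054)]) for y in ys])
g=np.gradient(p);print([(round(ys[i]*1e3),round(g[i],1)) for i in range(1,len(g)-1) if abs(g[i])>3 and abs(g[i])>=abs(g[i-1]) and abs(g[i])>abs(g[i+1])])
E
```

```text
1 [(-81, np.float32(6.7)), (-72, np.float32(-8.2)), (-65, np.float32(10.0)), (-45, np.float32(-12.3)), (-30, np.float32(11.1)), (-9, np.float32(-11.7)), (6, np.float32(10.7)), (27, np.float32(-12.1)), (42, np.float32(10.3)), (63, np.float32(-7.9))]
-1 [(-82, np.float32(7.0)), (-72, np.float32(-8.3)), (-66, np.float32(10.3)), (-46, np.float32(-7.8)), (-37, np.float32(-2.6)), (-30, np.float32(10.8)), (-10, np.float32(-7.1)), (-2, np.float32(-2.8)), (6, np.float32(10.6)), (26, np.float32(-7.7)), (42, np.float32(10.5)), (62, np.float32(-8.2))]
[(-77, np.float32(-11.3)), (-63, np.float32(14.3)), (-58, np.float32(-3.7)), (-55, np.float32(6.0)), (-35, np.float32(-15.3)), (-19, np.float32(6.0)), (-4, np.float32(13.9)), (9, np.float32(-16.2)), (22, np.float32(-8.0)), (37, np.float32(14.1)), (57, np.float32(-4.2)), (61, np.float32(3.7)), (64, np.float32(-3.9))]
```

Emit:
play_rows:
  rows:
    - [28, [-0.05, -0.02, -0.06], [-0.078, 0, 0]]
    - [28, [-0.05, -0.04, -0.12], [-0.156, 0, 0]]
    - [28, [-0.05, -0.06, -0.18], [-0.234, 0, 0]]
    - [28, [-0.05, -0.08, -0.24], [-0.312, 0, 0]]
    - [28, [-0.05, -0.1, -0.3], [-0.39, 0, 0]]
    - [28, [-0.05, -0.12, -0.36], [-0.468, 0, 0]]
    - [28, [-0.05, -0.14, -0.42], [-0.546, 0, 0]]
    - [28, [-0.05, -0.16, -0.48], [-0.624, 0, 0]]
    - [28, [-0.05, -0.18, -0.54], [-0.702, 0, 0]]
    - [28, [-0.05, -0.2, -0.6], [-0.78, 0, 0]]

```text
time: 12.08
eef_pos: [0.4198, 0.2008, 0.2048]
tcp_rot: [0.142, 0.691, -0.144, 0.694]
contact_force: [-0.0, 0.3, -0.4]
opening: 0.279
```

```bash
sed -i 's/^O=.*/O=np.array([.5302,-.0508]);YR=-.066/' h.py; cat >> h.py <<'E'
PSI=.06;TL=np.radians(15)
U=np.array([-np.sin(TL)*np.cos(PSI),-np.sin(TL)*np.sin(PSI),np.cos(TL)])
TOP={"A":np.array([.4145,.217,.0746]),"B":np.array([.372,.214,.0746])}
E
python3 - <<'E'
from h import *
s=ctrl.get_state();print(s["eef_pos"],s["opening"],s["qpos"])
print(TOP["A"]+.05*U,delta(TOP["A"]+.05*U,down(PSI,1,TL)))
E
```

```text
[0.4198 0.2008 0.2048] 0.2785239967854732 [ 0.2299 -0.1671  2.1019 -0.0046  1.2045  0.64  ]
[0.4016 0.2162 0.1229] (array([ 0.2725,  0.0236, -0.0774]), array([-0.2962, -0.1612,  0.041 ]))
```

Emit:
play_rows:
  rows:
    - [28, [0.02, 0.0236, -0.0774], [-0.075, -0.04, 0.01]]
    - [28, [0.05, 0.0236, -0.0774], [-0.15, -0.08, 0.02]]
    - [28, [0.1, 0.0236, -0.0774], [-0.22, -0.12, 0.03]]
    - [28, [0.16, 0.0236, -0.0774], [-0.2962, -0.1612, 0.041]]
    - [28, [0.22, 0.0236, -0.0774], [-0.2962, -0.1612, 0.041]]
    - [28, [0.25, 0.0236, -0.0774], [-0.2962, -0.1612, 0.041]]
    - [28, [0.2725, 0.0236, -0.0774], [-0.2962, -0.1612, 0.041]]
    - [28, [0.2725, 0.0236, -0.0774], [-0.2962, -0.1612, 0.041]]

```text
time: 12.75
eef_pos: [0.4014, 0.2159, 0.1219]
tcp_rot: [-0.016, 0.61, 0.021, 0.792]
contact_force: [-1.0, 0.0, -1.0]
opening: 0.281
```

```bash
python3 - <<'E'
from h import *
s=ctrl.get_state();print(s["eef_pos"],s["opening"],s["qpos"])
print(delta(TOP["A"]-.027*U,down(PSI,1,TL)))
d=shot("side");c=shot("top")
a=cv2.resize(d["color"][260:450,170:320,::-1],None,fx=3,fy=3,interpolation=cv2.INTER_CUBIC)
b=cv2.resize(c["color"][220:410,160:275,::-1],None,fx=3,fy=3,interpolation=cv2.INTER_CUBIC)
cv2.imwrite("pics/z9.png",np.hstack([a,b]))
E
```

```text
[0.4014 0.2159 0.1219] 0.28109524619038273 [ 0.306  -0.2183  2.3247 -0.0908  0.7859  0.3085]
(array([0.2536, 0.0017, 0.0023]), array([-0.0039, -0.0016,  0.0011]))
```

View pics/z9.png

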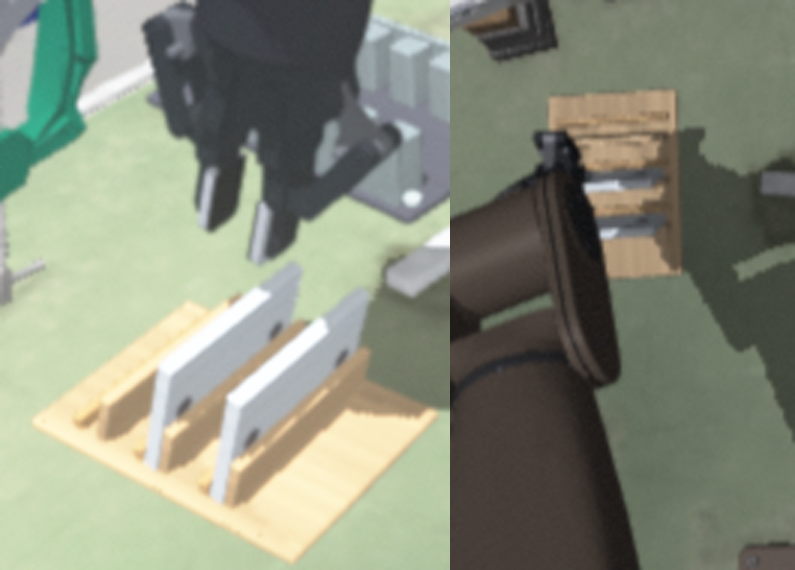

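Emit:
play_rows:
  rows:
    - [28, [0.05, 0, 0.002], [0, 0, 0]]
    - [28, [0.1, 0, 0.002], [0, 0, 0]]
    - [28, [0.15, 0, 0.002], [0, 0, 0]]
    - [28, [0.2, 0, 0.002], [0, 0, 0]]
    - [28, [0.23, 0, 0.002], [0, 0, 0]]
    - [28, [0.25, 0, 0.002], [0, 0, 0]]
    - [28, [0.25, 0, 0.002], [0, 0, 0]]

```text
time: 13.43
eef_pos: [0.4216, 0.2177, 0.0502]
tcp_rot: [-0.017, 0.609, 0.022, 0.793]
contact_force: [0.1, 0.0, 0.3]
opening: 0.279
```

Emit:
play_rows:
  rows:
    - [0, [0, 0, 0], [0, 0, 0]]
    - [0, [0, 0, 0], [0, 0, 0]]
    - [0, [0, 0, 0], [0, 0, 0]]
    - [0, [0, 0, 0], [0, 0, 0]]
    - [0, [0, 0, 0], [0, 0, 0]]
    - [0, [0, 0, 0], [0, 0, 0]]
  force: 60

```text
time: 13.93
eef_pos: [0.4195, 0.2178, 0.0506]
tcp_rot: [-0.016, 0.61, 0.022, 0.792]
contact_force: [-4.6, 0.4, 1.9]
opening: 0.079
```

Emit:
play_rows:
  rows:
    - [0, [-0.05, 0, 0], [0, 0, 0]]
    - [0, [-0.1, 0, 0], [0, 0, 0]]
    - [0, [-0.2, 0, 0], [0, 0, 0]]
    - [0, [-0.3, 0, 0], [0, 0, 0]]
    - [0, [-0.4, 0, 0], [0, 0, 0]]
    - [0, [-0.5, 0, 0], [0, 0, 0]]
    - [0, [-0.5, 0, 0], [0, 0, 0]]

```text
time: 14.52
eef_pos: [0.3851, 0.217, 0.2035]
tcp_rot: [-0.015, 0.603, 0.024, 0.797]
contact_force: [1.0, 0.1, 0.3]
opening: 0.081
```

```bash
python3 - <<'E'
from h import *
s=ctrl.get_state();print(s["eef_pos"],s["opening"],s["qpos"],s["contact_force"])
T=down(YR,1,0);d=delta(rk(0,0,.18),T);print(d)
E
```

```text
[0.3851 0.217  0.2035] 0.0814191519086392 [ 0.3215 -0.3832  2.2891 -0.0815  0.9702  0.3024] [1.0291 0.0606 0.3174]
(array([ 0.1892, -0.9188,  0.3958]), array([ 0.0773,  0.1748, -0.0134]))
```

Emit:
play_rows:
  rows:
    - [0, [0.02, -0.1, 0.04], [0.01, 0.02, -0.0015]]
    - [0, [0.04, -0.21, 0.09], [0.02, 0.04, -0.003]]
    - [0, [0.06, -0.32, 0.14], [0.03, 0.06, -0.005]]
    - [0, [0.09, -0.43, 0.19], [0.04, 0.09, -0.007]]
    - [0, [0.12, -0.54, 0.24], [0.05, 0.12, -0.009]]
    - [0, [0.14, -0.65, 0.29], [0.06, 0.14, -0.011]]
    - [0, [0.16, -0.76, 0.33], [0.07, 0.16, -0.012]]
    - [0, [0.18, -0.86, 0.37], [0.0773, 0.1748, -0.0134]]
    - [0, [0.189, -0.919, 0.396], [0.0773, 0.1748, -0.0134]]
    - [0, [0.189, -0.919, 0.396], [0.0773, 0.1748, -0.0134]]

```text
time: 15.35
eef_pos: [0.5287, -0.056, 0.1709]
tcp_rot: [0.023, 0.711, -0.027, 0.702]
contact_force: [-1.0, 0.1, -1.3]
opening: 0.083
```

```bash
python3 - <<'E'
from h import *
s=ctrl.get_state();print(s["eef_pos"],s["opening"],s["contact_force"])
T=down(YR,1,0);print(delta(rk(0,0,.115),T))
c=shot("top");d=shot("side")
a=cv2.resize(c["color"][140:310,240:370,::-1],None,fx=3.4,fy=3.4,interpolation=cv2.INTER_CUBIC)
b=cv2.resize(d["color"][190:360,220:320,::-1],None,fx=3.4,fy=3.4,interpolation=cv2.INTER_CUBIC)
cv2.imwrite("pics/z10.png",np.hstack([a,b]))
E
```

```text
[ 0.5287 -0.056   0.1709] 0.08269605301237526 [-0.9931  0.0583 -1.3497]
(array([0.1861, 0.0189, 0.0059]), array([-0.0031, -0.0078,  0.0042]))
```

View pics/z10.png

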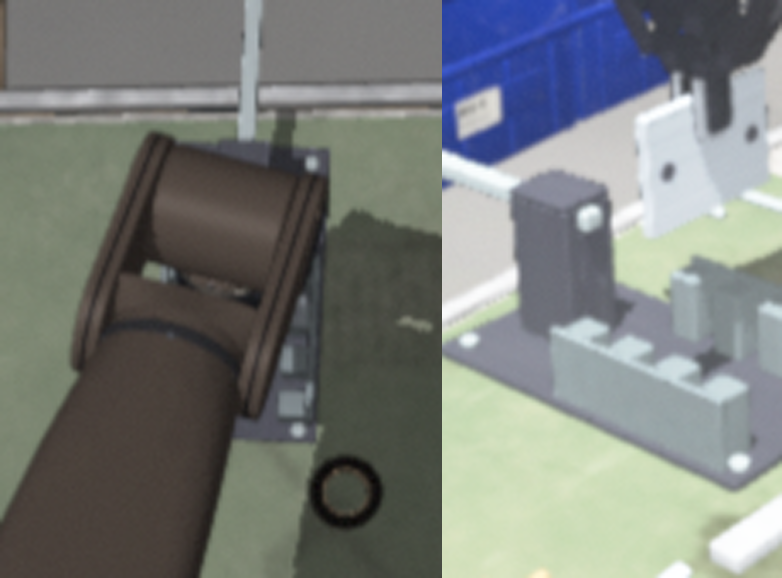

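```bash
python3 - <<'E'
from h import *
s=ctrl.get_state();d=shot("side");r=R.from_quat(s["tcp_rot"]);p=s["eef_pos"];n=r.as_matrix()[:,2]
o,_=ray(d,0,0);print("cam",o,"n",n)
k=np.sign((o-p)@n)*.004
for x,y in((637,118),(648,236),(767,68),(768,185)):
    o,v=ray(d,220+(x-442)/3.4,190+y/3.4); t=((p+n*k-o)@n)/(v@n);print(r.inv().apply(o+t*v-p)*1e3)
E
```

```text
cam [-0.0429  0.6539  0.5368] n [ 0.9976 -0.0685 -0.0142]
[-26.4882  53.3037  -4.    ]
[43.4859 50.924  -4.    ]
[-23.0509 -53.6406  -4.    ]
[ 49.0141 -50.8791  -4.    ]
```

Emit:
play_rows:
  rows:
    - [0, [0.05, 0.019, 0.006], [-0.003, -0.008, 0.004]]
    - [0, [0.1, 0.019, 0.006], [-0.003, -0.008, 0.004]]
    - [0, [0.15, 0.019, 0.006], [-0.003, -0.008, 0.004]]
    - [0, [0.186, 0.019, 0.006], [-0.003, -0.008, 0.004]]
    - [0, [0.186, 0.019, 0.006], [-0.003, -0.008, 0.004]]
    - [0, [0.186, 0.019, 0.006], [-0.003, -0.008, 0.004]]
    - [0, [0.186, 0.019, 0.006], [-0.003, -0.008, 0.004]]

```text
time: 16.08
eef_pos: [0.5291, -0.0468, 0.1166]
tcp_rot: [0.022, 0.706, -0.022, 0.707]
contact_force: [-0.7, -0.5, 0.1]
opening: 0.079
```

```bash
python3 - <<'E'
from h import *
T=down(YR,1,0)
for i in range(3):
    s=ctrl.get_state();print(s["eef_pos"],delta(rk(0,0,.07),T),s["contact_force"]);c=shot("top")
E
```

```text
[ 0.5291 -0.0468  0.1166] (array([ 0.1552, -0.0133,  0.0043]), array([ 0.0029,  0.0008, -0.0005])) [-0.7168 -0.5252  0.068 ]
[ 0.5294 -0.047   0.1169] (array([ 0.1562, -0.0125,  0.0031]), array([ 0.0027,  0.0012, -0.0003])) [-0.1732 -0.4478 -0.9969]
[ 0.5295 -0.0471  0.1169] (array([ 0.1565, -0.0121,  0.0028]), array([ 0.0026,  0.0013, -0.0003])) [ 0.5887 -0.3602 -1.8994]
```

Good; lower into the slot with small corrections.

Emit:
play_rows:
  rows:
    - [0, [0.04, -0.012, 0.003], [0.0026, 0, 0]]
    - [0, [0.08, -0.012, 0.003], [0.0026, 0, 0]]
    - [0, [0.11, -0.012, 0.003], [0.0026, 0, 0]]
    - [0, [0.14, -0.012, 0.003], [0.0026, 0, 0]]
    - [0, [0.157, -0.012, 0.003], [0.0026, 0, 0]]
    - [0, [0.157, -0.012, 0.003], [0.0026, 0, 0]]

```text
time: 16.73
eef_pos: [0.5278, -0.0503, 0.0662]
tcp_rot: [0.024, 0.708, -0.023, 0.705]
contact_force: [-0.5, -0.7, -1.2]
opening: 0.08
```

Emit:
play_rows:
  rows:
    - [0, [0.01, 0, 0], [0, 0, 0]]
    - [0, [0.02, 0, 0], [0, 0, 0]]
    - [0, [0.03, 0, 0], [0, 0, 0]]
    - [0, [0.04, 0, 0], [0, 0, 0]]
    - [0, [0.04, 0, 0], [0, 0, 0]]

```text
time: 17.15
eef_pos: [0.529, -0.0506, 0.056]
tcp_rot: [0.024, 0.707, -0.023, 0.706]
contact_force: [-0.7, 0.8, -1.5]
opening: 0.079
```

Emit:
play_rows:
  rows:
    - [0, [0.005, 0, 0], [0, 0, 0]]
    - [0, [0.01, 0, 0], [0, 0, 0]]
    - [0, [0.015, 0, 0], [0, 0, 0]]
    - [0, [0.015, 0, 0], [0, 0, 0]]

```text
time: 17.48
eef_pos: [0.5298, -0.0509, 0.0531]
tcp_rot: [0.024, 0.707, -0.023, 0.707]
contact_force: [-1.6, 0.3, 4.9]
opening: 0.083
```

```bash
python3 - <<'E'
from h import *
for i in range(3):
    s=ctrl.get_state();print(s["eef_pos"],s["contact_force"]);d=shot("side")
crop(d,"z11",215,170,345,340,3.4)
E
```

```text
[ 0.5298 -0.0509  0.0531] [-1.5714  0.3119  4.8944]
[ 0.5297 -0.0509  0.053 ] [-1.15    0.4357  5.1916]
[ 0.5297 -0.0509  0.0531] [-1.8532  0.6086  5.938 ]
```

View pics/z11.png

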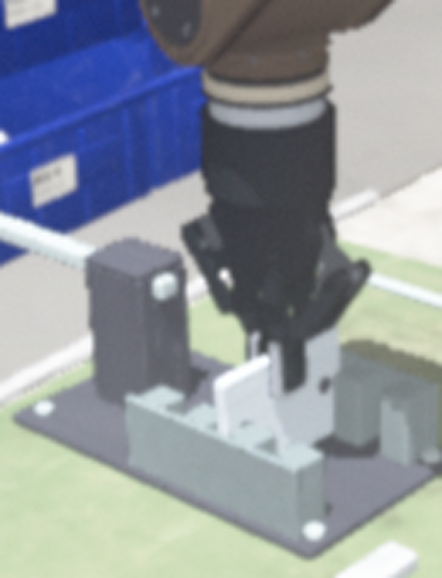

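Emit:
play_rows:
  rows:
    - [20, [0, 0, 0], [0, 0, 0]]
    - [20, [0, 0, 0], [0, 0, 0]]
    - [20, [0, 0, 0], [0, 0, 0]]
    - [20, [-0.03, 0, 0], [0, 0, 0]]
    - [20, [-0.08, 0, 0], [0, 0, 0]]
    - [20, [-0.16, 0, 0], [0, 0, 0]]
    - [20, [-0.26, 0, 0], [0, 0, 0]]
    - [20, [-0.38, 0, 0], [0, 0, 0]]
    - [20, [-0.45, 0, 0], [0, 0, 0]]

```text
time: 18.38
eef_pos: [0.5307, -0.0512, 0.1915]
tcp_rot: [0.023, 0.705, -0.024, 0.708]
contact_force: [0.7, 0.2, 0.9]
opening: 0.199
```

```bash
python3 - <<'E'
from h import *
s=ctrl.get_state();print(s["eef_pos"],s["opening"],s["contact_force"])
print(delta(TOP["B"]+.05*U,down(PSI,1,TL)))
E
```

```text
[ 0.5307 -0.0512  0.1915] 0.19899376160461602 [0.7442 0.1844 0.9349]
(array([ 0.2254,  0.8416, -0.6304]), array([-0.0798, -0.1633,  0.0108]))
```

Emit:
play_rows:
  rows:
    - [28, [0, 0.1, -0.07], [-0.01, -0.02, 0.001]]
    - [28, [0.0, 0.2, -0.14], [-0.02, -0.04, 0.002]]
    - [28, [0.02, 0.3, -0.22], [-0.03, -0.06, 0.003]]
    - [28, [0.04, 0.4, -0.3], [-0.04, -0.08, 0.005]]
    - [28, [0.06, 0.5, -0.38], [-0.05, -0.1, 0.006]]
    - [28, [0.09, 0.6, -0.46], [-0.06, -0.12, 0.008]]
    - [28, [0.12, 0.7, -0.53], [-0.07, -0.14, 0.009]]
    - [28, [0.16, 0.79, -0.6], [-0.0798, -0.1633, 0.0108]]
    - [28, [0.2, 0.8416, -0.6304], [-0.0798, -0.1633, 0.0108]]
    - [28, [0.2254, 0.8416, -0.6304], [-0.0798, -0.1633, 0.0108]]

```text
time: 19.22
eef_pos: [0.3546, 0.2157, 0.1187]
tcp_rot: [-0.019, 0.611, 0.026, 0.791]
contact_force: [1.1, -1.4, 0.3]
opening: 0.281
```

```bash
python3 - <<'E'
from h import *
d=shot("side");c=shot("top");s=ctrl.get_state();print(s["eef_pos"],s["opening"],s["qpos"])
print(delta(TOP["B"]-.027*U,down(PSI,1,TL)))
a=cv2.resize(d["color"][240:450,170:340,::-1],None,fx=2.8,fy=2.8,interpolation=cv2.INTER_CUBIC)
b=cv2.resize(c["color"][150:360,200:310,::-1],None,fx=2.8,fy=2.8,interpolation=cv2.INTER_CUBIC)
cv2.imwrite("pics/z12.png",np.hstack([a,b]))
E
```

```text
[0.3562 0.2138 0.1187] 0.2819811992089913 [ 0.3368 -0.3253  2.4116 -0.0932  0.8119  0.3307]
(array([ 0.2454, -0.0028,  0.0145]), array([ 0.0012, -0.0046, -0.0009]))
```

View pics/z12.png

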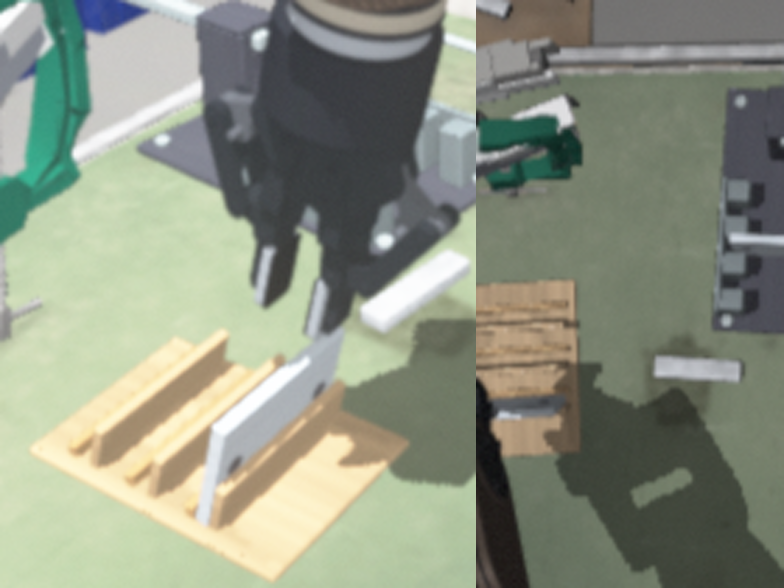

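Emit:
play_rows:
  rows:
    - [28, [0.0, -0.003, 0.0145], [0, 0, 0]]
    - [28, [0.06, -0.003, 0.0145], [0, 0, 0]]
    - [28, [0.12, -0.003, 0.0145], [0, 0, 0]]
    - [28, [0.17, -0.003, 0.0145], [0, 0, 0]]
    - [28, [0.21, -0.003, 0.0145], [0, 0, 0]]
    - [28, [0.24, -0.003, 0.0145], [0, 0, 0]]
    - [28, [0.245, -0.003, 0.0145], [0, 0, 0]]
    - [28, [0.245, -0.003, 0.0145], [0, 0, 0]]

```text
time: 19.98
eef_pos: [0.3816, 0.2134, 0.0501]
tcp_rot: [-0.017, 0.61, 0.023, 0.792]
contact_force: [0.2, 0.3, -0.5]
opening: 0.28
```

Emit:
play_rows:
  rows:
    - [0, [0, 0, 0], [0, 0, 0]]
    - [0, [0, 0, 0], [0, 0, 0]]
    - [0, [0, 0, 0], [0, 0, 0]]
    - [0, [0, 0, 0], [0, 0, 0]]
    - [0, [0, 0, 0], [0, 0, 0]]
    - [0, [0, 0, 0], [0, 0, 0]]
  force: 60

```text
time: 20.48
eef_pos: [0.3785, 0.2138, 0.05]
tcp_rot: [-0.017, 0.613, 0.023, 0.79]
contact_force: [-8.0, -0.8, 7.2]
opening: 0.082
```

Emit:
play_rows:
  rows:
    - [0, [-0.05, 0, 0], [0, 0, 0]]
    - [0, [-0.1, 0, 0], [0, 0, 0]]
    - [0, [-0.2, 0, 0], [0, 0, 0]]
    - [0, [-0.3, 0, 0.03], [0, 0, 0]]
    - [0, [-0.4, 0, 0.06], [0, 0, 0]]
    - [0, [-0.5, 0, 0.1], [0, 0, 0]]
    - [0, [-0.5, 0, 0.1], [0, 0, 0]]

```text
time: 21.07
eef_pos: [0.3755, 0.2148, 0.2117]
tcp_rot: [-0.016, 0.604, 0.026, 0.796]
contact_force: [1.3, -0.3, -0.0]
opening: 0.084
```

```bash
python3 - <<'E'
from h import *
s=ctrl.get_state();print(s["eef_pos"],s["opening"],s["qpos"],s["contact_force"])
T=down(YR,1,0);d=delta(rk(-.036,0,.18),T);print(d)
E
```

```text
[0.3755 0.2148 0.2117] 0.08377836791092527 [ 0.3221 -0.4193  2.2981 -0.0765  0.9987  0.2956] [ 1.3049 -0.2945 -0.0405]
(array([ 0.1888, -0.9002,  0.3026]), array([ 0.0793,  0.1732, -0.0147]))
```

Emit:
play_rows:
  rows:
    - [0, [0.02, -0.1, 0.03], [0.01, 0.02, -0.0015]]
    - [0, [0.04, -0.21, 0.07], [0.02, 0.04, -0.003]]
    - [0, [0.06, -0.32, 0.11], [0.03, 0.06, -0.005]]
    - [0, [0.09, -0.43, 0.15], [0.04, 0.09, -0.007]]
    - [0, [0.12, -0.54, 0.19], [0.05, 0.12, -0.009]]
    - [0, [0.14, -0.65, 0.22], [0.06, 0.14, -0.011]]
    - [0, [0.16, -0.76, 0.25], [0.07, 0.16, -0.012]]
    - [0, [0.18, -0.86, 0.29], [0.0793, 0.1732, -0.0147]]
    - [0, [0.189, -0.9, 0.303], [0.0793, 0.1732, -0.0147]]
    - [0, [0.189, -0.9, 0.303], [0.0793, 0.1732, -0.0147]]

```text
time: 21.9
eef_pos: [0.4902, -0.0524, 0.1697]
tcp_rot: [0.023, 0.712, -0.027, 0.701]
contact_force: [-0.9, 0.7, -1.5]
opening: 0.083
```

```bash
python3 - <<'E'
from h import *
c=shot("top");c=shot("top")
s=ctrl.get_state();print(s["eef_pos"],s["opening"],s["contact_force"])
T=down(YR,1,0);print(delta(rk(-.036,0,.115),T))
E
```

```text
[ 0.4888 -0.0496  0.1697] 0.08091729261870678 [ 0.3589  0.8084 -2.0548]
(array([0.1819, 0.0061, 0.0209]), array([-0.0007, -0.0106,  0.0032]))
```

Emit:
play_rows:
  rows:
    - [0, [0.05, 0.006, 0.021], [-0.001, -0.01, 0.003]]
    - [0, [0.1, 0.006, 0.021], [-0.001, -0.01, 0.003]]
    - [0, [0.15, 0.006, 0.021], [-0.001, -0.01, 0.003]]
    - [0, [0.18, 0.006, 0.021], [-0.001, -0.01, 0.003]]
    - [0, [0.18, 0.006, 0.021], [-0.001, -0.01, 0.003]]
    - [0, [0.18, 0.006, 0.021], [-0.001, -0.01, 0.003]]
    - [0, [0.18, 0.006, 0.021], [-0.001, -0.01, 0.003]]

```text
time: 22.58
eef_pos: [0.4955, -0.0484, 0.1171]
tcp_rot: [0.022, 0.706, -0.023, 0.707]
contact_force: [-0.6, 0.7, -1.6]
opening: 0.082
```

```bash
python3 - <<'E'
from h import *
T=down(YR,1,0)
for i in range(3):
    c=shot("top");s=ctrl.get_state();print(s["eef_pos"],delta(rk(-.036,0,.07),T),s["contact_force"])
E
```

```text
[ 0.4957 -0.0486  0.1173] (array([ 0.1578,  0.0005, -0.0053]), array([0.0012, 0.0016, 0.0012])) [-0.1788 -1.2889 -0.6743]
[ 0.4958 -0.0488  0.1173] (array([ 0.1578,  0.0011, -0.0054]), array([0.0011, 0.0016, 0.0012])) [ 0.4057 -0.8753 -1.4646]
[ 0.4957 -0.0488  0.1173] (array([ 0.1575,  0.0013, -0.0053]), array([0.001 , 0.0015, 0.0012])) [-0.1938  0.8238 -0.7861]
```

Emit:
play_rows:
  rows:
    - [0, [0.04, 0, -0.0055], [0, 0, 0]]
    - [0, [0.08, 0, -0.0055], [0, 0, 0]]
    - [0, [0.11, 0, -0.0055], [0, 0, 0]]
    - [0, [0.14, 0, -0.0055], [0, 0, 0]]
    - [0, [0.157, 0, -0.0055], [0, 0, 0]]
    - [0, [0.157, 0, -0.0055], [0, 0, 0]]

```text
time: 23.23
eef_pos: [0.4919, -0.0484, 0.0667]
tcp_rot: [0.023, 0.708, -0.023, 0.705]
contact_force: [-0.1, 0.5, -1.5]
opening: 0.08
```

Emit:
play_rows:
  rows:
    - [0, [0.01, 0, 0], [0, 0, 0]]
    - [0, [0.02, 0, 0], [0, 0, 0]]
    - [0, [0.03, 0, 0], [0, 0, 0]]
    - [0, [0.04, 0, 0], [0, 0, 0]]
    - [0, [0.04, 0, 0], [0, 0, 0]]

```text
time: 23.65
eef_pos: [0.4931, -0.0487, 0.0565]
tcp_rot: [0.022, 0.707, -0.023, 0.707]
contact_force: [0.1, 0.5, -1.8]
opening: 0.081
```

Emit:
play_rows:
  rows:
    - [0, [0.005, 0, 0], [0, 0, 0]]
    - [0, [0.01, 0, 0], [0, 0, 0]]
    - [0, [0.013, 0, 0], [0, 0, 0]]
    - [0, [0.013, 0, 0], [0, 0, 0]]

```text
time: 23.98
eef_pos: [0.4933, -0.0487, 0.0529]
tcp_rot: [0.022, 0.707, -0.023, 0.707]
contact_force: [-0.2, -0.3, -1.5]
opening: 0.081
```

Emit:
play_rows:
  rows:
    - [0, [0.004, 0, 0], [0, 0, 0]]
    - [0, [0.008, 0, 0], [0, 0, 0]]
    - [0, [0.008, 0, 0], [0, 0, 0]]
    - [0, [0.008, 0, 0], [0, 0, 0]]

```text
time: 24.32
eef_pos: [0.4939, -0.0491, 0.0524]
tcp_rot: [0.022, 0.707, -0.023, 0.707]
contact_force: [-2.6, -0.2, 8.4]
opening: 0.074
```

Contact. Release, lift, then view from top/side with the arm clear.

Emit:
play_rows:
  rows:
    - [20, [0, 0, 0], [0, 0, 0]]
    - [20, [0, 0, 0], [0, 0, 0]]
    - [20, [0, 0, 0], [0, 0, 0]]
    - [20, [-0.03, 0, 0], [0, 0, 0]]
    - [20, [-0.08, 0, 0], [0, 0, 0]]
    - [20, [-0.16, 0, 0], [0, 0, 0]]
    - [20, [-0.26, 0, 0], [0, 0, 0]]
    - [20, [-0.38, 0, 0], [0, 0, 0]]
    - [20, [-0.5, 0, 0], [0, 0, 0]]

```text
time: 25.07
eef_pos: [0.4927, -0.0483, 0.2021]
tcp_rot: [0.023, 0.707, -0.023, 0.706]
contact_force: [1.1, -0.9, 0.3]
opening: 0.201
```

Emit:
play_rows:
  rows:
    - [40, [0, 0.12, -0.02], [0.079, 0, 0]]
    - [40, [0, 0.24, -0.04], [0.158, 0, 0]]
    - [40, [0, 0.36, -0.06], [0.237, 0, 0]]
    - [40, [0, 0.48, -0.08], [0.316, 0, 0]]
    - [40, [0, 0.6, -0.1], [0.395, 0, 0]]
    - [40, [0, 0.7, -0.12], [0.474, 0, 0]]
    - [40, [0, 0.8, -0.14], [0.553, 0, 0]]
    - [40, [0, 0.85, -0.16], [0.632, 0, 0]]
    - [40, [0, 0.85, -0.16], [0.71, 0, 0]]
    - [40, [0, 0.85, -0.16], [0.78, 0, 0]]

```text
time: 25.9
eef_pos: [0.4614, 0.2104, 0.2008]
tcp_rot: [0.409, 0.576, -0.409, 0.577]
contact_force: [-0.2, 0.9, -0.6]
opening: 0.395
```

```bash
python3 - <<'E'
from h import *
s=ctrl.get_state();print(s["eef_pos"],s["opening"],s["contact_force"],s["qpos"])
c=shot("top","t9");d=shot("side","s9")
a=cv2.resize(c["color"][150:310,270:430,::-1],None,fx=3,fy=3,interpolation=cv2.INTER_CUBIC)
b=cv2.resize(d["color"][215:375,210:315,::-1],None,fx=3,fy=3,interpolation=cv2.INTER_CUBIC)
cv2.imwrite("pics/z13.png",np.hstack([a,b]))
E
```

```text
[0.4614 0.2104 0.2008] 0.39547308540848 [-0.215   0.8903 -0.5647] [ 0.2283 -0.0601  2.0128 -0.0014  1.1888  1.4629]
```

View pics/z13.png

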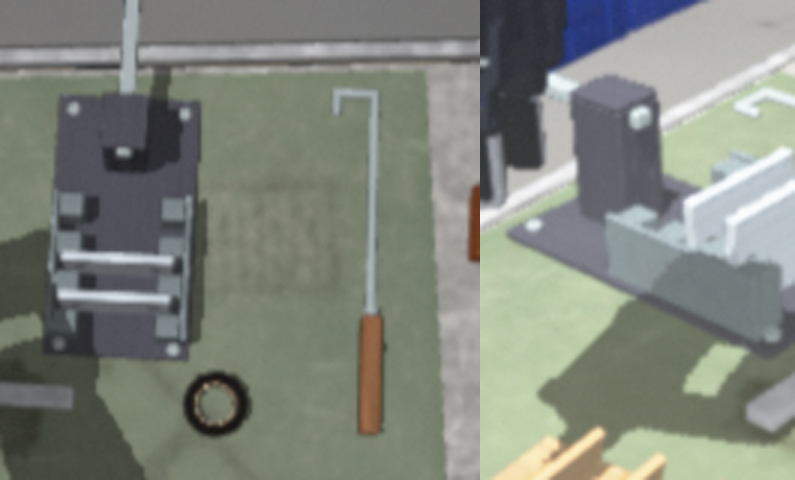

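```bash
python3 - <<'E'
from h import *
c=shot("top");d=shot("side")
q=lambda x,y:(x/3+270-.3,y/3+150-.3);w=lambda x,y:((x-480)/3+210-.3,y/3+215-.3)
for n,a,b in(("A",(62,256),(686,203)),("B",(58,293),(726,224))): print(n,tri(c,q(*a),d,w(*b)))
g=lambda x,y,z:onz(c,*q(x,y),z)
print("rod handle ends",g(370,433,.018),g(372,316,.018),"corner",g(375,93,.005),g(335,93,.005))
H=(g(370,433,.015)+g(372,316,.015))/2;C=g(375,95,.005);yaw=np.arctan2(*(C-H)[1::-1]);print(H,yaw,np.hypot(*(C-H)[:2]))
m=cv2.cvtColor(c["color"],cv2.COLOR_RGB2HSV);m=((m[...,0]<14)&(m[...,1]>110)).astype(np.uint8);m[:,:380]=0;m[:,405:]=0;m[:245]=0;m[:][305:]=0
(rc,sz,an)=cv2.minAreaRect(np.argwhere(m)[:,::-1].astype(np.float32));print(rc,sz,an,onz(c,*rc,.015))
E
```

```text
A (array([ 0.5337, -0.0006,  0.0771]), array([0.0896, 0.123 ]), array([-0.2215, -0.0347]))
B (array([0.5   , 0.0028, 0.0741]), array([0.302 , 0.4327]), array([-0.7839, -0.1181]))
rod handle ends [ 0.3757 -0.2763  0.018 ] [ 0.4834 -0.2826  0.018 ] corner [ 0.7005 -0.2963  0.005 ] [ 0.7012 -0.2581  0.005 ]
[ 0.4299 -0.2799  0.015 ] -0.06096568691247268 0.2691017080778053
(393.0, 274.5) (37.0, 6.0) 90.0 [ 0.4296 -0.2788  0.015 ]
```

```bash
python3 - <<'E'
from h import *
T=down(-.062+np.pi/2,-1);print(delta([.4497,-.2807,.2],T), delta([.456,-.04,.2],T))
E
```

```text
(array([ 0.0041, -0.5876,  1.5234]), array([ 0.2579,  0.0009, -0.0002])) (array([ 0.0031, -0.2979,  0.7749]), array([ 0.2579,  0.0009, -0.0002]))
```

Emit:
play_rows:
  rows:
    - [60, [0.003, -0.04, 0.1], [0.07, 0, 0]]
    - [60, [0.003, -0.09, 0.22], [0.14, 0, 0]]
    - [60, [0.003, -0.13, 0.34], [0.21, 0, 0]]
    - [60, [0.003, -0.18, 0.47], [0.258, 0, 0]]
    - [60, [0.003, -0.23, 0.6], [0.258, 0, 0]]
    - [60, [0.003, -0.28, 0.73], [0.258, 0, 0]]
    - [60, [0.003, -0.33, 0.86], [0.258, 0, 0]]
    - [60, [0.003, -0.38, 0.98], [0.258, 0, 0]]
    - [60, [0.003, -0.383, 0.99], [0.258, 0, 0]]

```text
time: 26.85
eef_pos: [0.4523, -0.1152, 0.2006]
tcp_rot: [-0.516, -0.481, 0.518, -0.484]
contact_force: [0.2, -0.0, 0.4]
opening: 0.603
```

```bash
python3 - <<'E'
from h import *
c=shot("top");s=ctrl.get_state();print(s["eef_pos"],s["qpos"])
T=down(-.062+np.pi/2,-1);print(delta([.4497,-.2807,.004],T))
m=cv2.cvtColor(c["color"],cv2.COLOR_RGB2HSV);m=((m[...,0]<14)&(m[...,1]>110)).astype(np.uint8);m[:,:380]=0;m[:,405:]=0;m[:245]=0;m[:][305:]=0
print(m.sum(),cv2.minAreaRect(np.argwhere(m)[:,::-1].astype(np.float32)))
E
```

```text
[ 0.4525 -0.1131  0.2003] [-0.462  -0.1599  2.1042 -0.0018  1.1956  1.1792]
(array([0.6556, 0.0291, 0.5565]), array([-0.0049,  0.0014, -0.0006]))
243 ((393.0, 274.5), (37.0, 6.0), 90.0)
```

Rod still in place (handle rectangle unchanged). Go down and grip it.

Emit:
play_rows:
  rows:
    - [60, [0, 0.005, 0.12], [0, 0, 0]]
    - [60, [0, 0.012, 0.24], [0, 0, 0]]
    - [60, [0.04, 0.02, 0.36], [-0.004, 0, 0]]
    - [60, [0.12, 0.025, 0.47], [-0.004, 0, 0]]
    - [60, [0.22, 0.029, 0.55], [-0.004, 0, 0]]
    - [60, [0.34, 0.029, 0.5565], [-0.004, 0, 0]]
    - [60, [0.46, 0.029, 0.5565], [-0.004, 0, 0]]
    - [60, [0.56, 0.029, 0.5565], [-0.004, 0, 0]]
    - [60, [0.62, 0.029, 0.5565], [-0.004, 0, 0]]
    - [60, [0.65, 0.029, 0.5565], [-0.004, 0, 0]]

```text
time: 27.73
eef_pos: [0.449, -0.274, 0.0017]
tcp_rot: [-0.514, -0.488, 0.514, -0.484]
contact_force: [0.0, 1.1, 0.1]
opening: 0.604
```

Emit:
play_rows:
  rows:
    - [60, [0.003, 0, 0], [0, 0, 0]]
    - [10, [0.003, 0, 0], [0, 0, 0]]
    - [10, [0.003, 0, 0], [0, 0, 0]]
    - [10, [0.003, 0, 0], [0, 0, 0]]
    - [10, [0.003, 0, 0], [0, 0, 0]]
    - [10, [0.003, 0, 0], [0, 0, 0]]
    - [10, [0.003, 0, 0], [0, 0, 0]]
    - [10, [0.003, 0, 0], [0, 0, 0]]
    - [10, [0.003, 0, 0], [0, 0, 0]]
  force: 100

```text
time: 28.48
eef_pos: [0.4523, -0.278, 0.0067]
tcp_rot: [-0.514, -0.483, 0.515, -0.487]
contact_force: [0.2, 0.7, 5.7]
opening: 0.208
```

Emit:
play_rows:
  rows:
    - [10, [-0.1, 0, 0], [0, 0, 0]]
    - [10, [-0.2, 0, 0], [0, 0, 0]]
    - [10, [-0.3, 0, 0], [0, 0, 0]]
    - [10, [-0.4, 0, 0], [0, 0, 0]]
    - [10, [-0.5, 0, 0], [0, 0, 0]]
    - [10, [-0.6, 0, 0], [0, 0, 0]]
    - [10, [-0.66, 0, 0], [0, 0, 0]]
    - [10, [-0.66, 0, 0], [0, 0, 0]]

```text
time: 29.15
eef_pos: [0.4525, -0.2782, 0.208]
tcp_rot: [-0.514, -0.481, 0.514, -0.489]
contact_force: [0.4, -0.9, -1.1]
opening: 0.2
```

```bash
python3 - <<'E'
from h import *
c=shot("top","t10");d=shot("side","s10");s=ctrl.get_state();r=R.from_quat(s["tcp_rot"]);p=s["eef_pos"];print(p,s["opening"],s["contact_force"])
# rod in image: bright low-sat pixels near predicted hook, in the plane z = TCP z
P=lambda y,z:proj(c,p+r.apply([0,y,z]))
print("pred corner outer",P(.2545,.0045),"lip outer",P(.2545,-.0405),"shaft near",P(.05,0))
im=c["color"].astype(np.float32).min(2)
def prof(f,ts):
    v=[float(cv2.getRectSubPix(im,(1,1),tuple(map(float,f(t))))[0,0]) for t in ts];return np.array(v)
ts=np.arange(-.02,.02,.001)
for y in (.08,.14,.2,.23):
    v=prof(lambda t:P(y,t),ts);b=np.median(v);w=np.clip(v-b-15,0,None);print("shaft at",y,"centre z",(w*ts).sum()/w.sum() if w.sum() else None)
ts=np.arange(.23,.28,.001)
for z in(-.012,-.018,-.024):
    v=prof(lambda t:P(t,z),ts);b=np.median(v);w=np.clip(v-b-15,0,None);print("cross at",z,"centre y",(w*ts).sum()/w.sum() if w.sum() else None)
E
```

```text
[ 0.4503 -0.2763  0.2022] 0.20205082045727799 [-0.6535  0.1585 -2.2458]
pred corner outer [404.7416 156.9297] lip outer [386.7438 156.2613] shaft near [401.7957 237.2362]
shaft at 0.08 centre z 0.011155507528780846
shaft at 0.14 centre z 0.000984260879343087
shaft at 0.2 centre z 0.0013027848616453193
shaft at 0.23 centre z 0.016473815622698135
cross at -0.012 centre y 0.243614273688289
cross at -0.018 centre y 0.24170952829352949
cross at -0.024 centre y 0.24212222899131267
```

```bash
python3 - <<'E'
from h import *
c=shot("top");d=shot("side")
for z in(0,.02,.05,.1,.15,.2): print(z,"bottom edge row",onz(c,315,116.5,z)[:2],"rim row",onz(c,315,104,z)[:2])
# first blue pixel along column, top picture
im=cv2.cvtColor(c["color"],cv2.COLOR_RGB2HSV);b=(im[...,0]>105)&(im[...,0]<130)&(im[...,1]>120)
print([(u,int(np.nonzero(b[:,u])[0].max())) for u in(270,290,305,325,335,345,360)])
ims=cv2.cvtColor(d["color"],cv2.COLOR_RGB2HSV);bs=((ims[...,0]>105)&(ims[...,0]<130)&(ims[...,1]>120))
print([(u,int(np.nonzero(bs[:300,u])[0].max())) for u in range(140,320,15)])
for x in(.86,.88,.9,.92,.94): print(x,[proj(d,[x,y,0]).round() for y in(0,-.1)],[proj(c,[x,0,z]).round(1) for z in(0,.15)])
E
```

```text
0 bottom edge row [ 0.9023 -0.0707] rim row [ 0.9416 -0.0713]
0.02 bottom edge row [ 0.8938 -0.0709] rim row [ 0.9325 -0.0715]
0.05 bottom edge row [ 0.8809 -0.0712] rim row [ 0.9188 -0.0718]
0.1 bottom edge row [ 0.8595 -0.0718] rim row [ 0.8961 -0.0724]
0.15 bottom edge row [ 0.8382 -0.0723] rim row [ 0.8734 -0.0729]
0.2 bottom edge row [ 0.8168 -0.0729] rim row [ 0.8506 -0.0734]
[(270, 116), (290, 116), (305, 115), (325, 116), (335, 105), (345, 102), (360, 109)]
[(140, 260), (155, 211), (170, 227), (185, 222), (200, 249), (215, 246), (230, 236), (245, 232), (260, 224), (275, 217), (290, 211), (305, 178)]
0.86 [array([172., 275.]), array([204., 259.])] [array([291.1, 130.6]), array([287.6, 109.2])]
0.88 [array([166., 272.]), array([198., 257.])] [array([291.1, 124.1]), array([287.6, 102.2])]
0.9 [array([161., 270.]), array([193., 255.])] [array([291. , 117.7]), array([287.5,  95.1])]
0.92 [array([155., 268.]), array([187., 254.])] [array([291. , 111.3]), array([287.5,  88.1])]
0.94 [array([150., 266.]), array([182., 252.])] [array([290.9, 104.9]), array([287.4,  81.2])]
```

```bash
python3 - <<'E'
from h import *
T=down(YR+np.pi/2,-1);print(delta([.6116,-.0755,.205],T))
E
```

```text
(array([-0.0182,  0.5007, -0.6971]), array([ 0.0046, -0.0008,  0.002 ]))
```

Emit:
play_rows:
  rows:
    - [10, [-0.018, 0.07, -0.08], [0.0046, 0, 0.002]]
    - [10, [-0.018, 0.14, -0.18], [0.0046, 0, 0.002]]
    - [10, [-0.018, 0.21, -0.28], [0.0046, 0, 0.002]]
    - [10, [-0.018, 0.28, -0.38], [0.0046, 0, 0.002]]
    - [10, [-0.018, 0.35, -0.48], [0.0046, 0, 0.002]]
    - [10, [-0.018, 0.42, -0.57], [0.0046, 0, 0.002]]
    - [10, [-0.018, 0.47, -0.64], [0.0046, 0, 0.002]]
    - [10, [-0.018, 0.495, -0.69], [0.0046, 0, 0.002]]
    - [10, [-0.018, 0.5, -0.697], [0.0046, 0, 0.002]]
    - [10, [-0.018, 0.5, -0.697], [0.0046, 0, 0.002]]

```text
time: 30.18
eef_pos: [0.6117, -0.0754, 0.2045]
tcp_rot: [-0.515, -0.484, 0.516, -0.484]
contact_force: [0.2, -0.8, -1.6]
opening: 0.203
```

```bash
python3 - <<'E'
from h import *
c=shot("top","t11");d=shot("side","s11");s=ctrl.get_state();p=s["eef_pos"];r=R.from_quat(s["tcp_rot"]);print(p,s["opening"],s["contact_force"])
T=down(YR+np.pi/2,-1);print(delta([.6116,-.0755,.137],T))
im=c["color"][..., ::-1].copy()
a=cv2.resize(im[70:150,270:370],None,fx=4.5,fy=4.5,interpolation=cv2.INTER_CUBIC)
b=cv2.resize(d["color"][150:280,170:280,::-1],None,fx=3.0,fy=3.0,interpolation=cv2.INTER_CUBIC)
h=max(a.shape[0],b.shape[0]);z=np.zeros((h,a.shape[1]+b.shape[1],3),np.uint8);z[:a.shape[0],:a.shape[1]]=a;z[:b.shape[0],a.shape[1]:]=b
cv2.imwrite("pics/z14.png",z)
print("pin px",proj(c,[.8443,-.0728,.156]),"pred cross outer",proj(c,p+r.apply([0,.2525,-.018])))
E
```

```text
[ 0.6115 -0.077   0.2055] 0.20077377729999882 [ 0.4678 -0.0389 -2.3602]
(array([ 0.2284,  0.0001, -0.0052]), array([-0.0003,  0.0008, -0.0001]))
pin px [315.101  113.3826] pred cross outer [315.7972  97.9181]
```

View pics/z14.png

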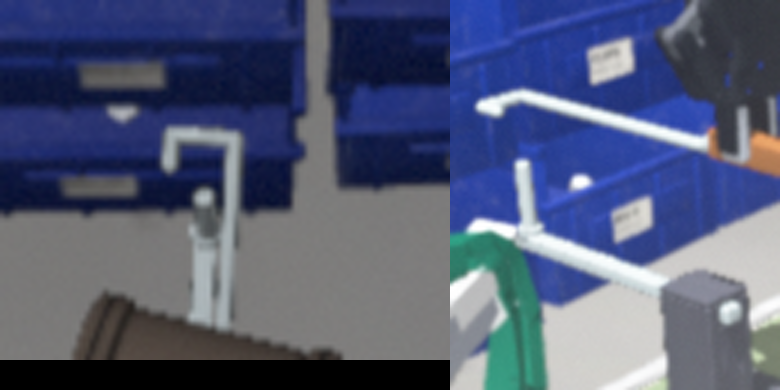

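Emit:
play_rows:
  rows:
    - [10, [0.0, 0.008, -0.003], [0, 0, 0]]
    - [10, [0.05, 0.008, -0.003], [0, 0, 0]]
    - [10, [0.1, 0.008, -0.003], [0, 0, 0]]
    - [10, [0.15, 0.008, -0.003], [0, 0, 0]]
    - [10, [0.19, 0.008, -0.003], [0, 0, 0]]
    - [10, [0.22, 0.008, -0.003], [0, 0, 0]]
    - [10, [0.228, 0.008, -0.003], [0, 0, 0]]
    - [10, [0.228, 0.008, -0.003], [0, 0, 0]]

```text
time: 30.95
eef_pos: [0.6147, -0.0762, 0.138]
tcp_rot: [0.517, 0.482, -0.516, 0.484]
contact_force: [1.1, 0.1, -2.0]
opening: 0.204
```

Emit:
play_rows:
  rows:
    - [10, [0, -0.03, 0], [0, 0, 0]]
    - [10, [0, -0.06, 0], [0, 0, 0]]
    - [10, [0, -0.1, 0], [0, 0, 0]]
    - [10, [0, -0.14, 0], [0, 0, 0]]
    - [10, [0, -0.17, 0], [0, 0, 0]]
    - [10, [0, -0.17, 0], [0, 0, 0]]

```text
time: 31.45
eef_pos: [0.5629, -0.0723, 0.1395]
tcp_rot: [0.517, 0.482, -0.516, 0.484]
contact_force: [0.7, -0.4, -1.6]
opening: 0.207
```

```bash
cat >> h.py <<'E'
def pintop(c,v0=-.02,v1=.2):
    "correlate-free check: bright blob along the pin's line (rack y 0, z .156)"
    im=c["color"].astype(np.float32).min(2);xs=np.arange(v0,v1,.002)
    return xs,np.array([cv2.getRectSubPix(im,(1,1),tuple(map(float,proj(c,rk(.165+x,0,.156)))))[0,0] for x in xs])
E
python3 - <<'E'
from h import *
c=shot("top","t12");d=shot("side","s12");s=ctrl.get_state();p=s["eef_pos"];print(p,s["opening"],s["contact_force"])
# side view: pin region change at old place vs s11
a=cv2.imread("pics/s11.png").astype(int);b=cv2.imread("pics/s12.png").astype(int)
# old pin column near pin mid
u=proj(d,[.8443,-.0728,.14]);print("old pin px",u,a[int(u[1]),int(u[0])-3:int(u[0])+4].tolist(),b[int(u[1]),int(u[0])-3:int(u[0])+4].tolist())
u2=proj(d,[.8443-.043,-.07,.15]);x,y=int(u2[0]),int(u2[1]);print("new",u2,b[y-2,x-8:x+9].min(1).tolist(),a[y-2,x-8:x+9].min(1).tolist())
E
```

```text
[ 0.5639 -0.0725  0.1394] 0.2030412746634785 [ 0.2088 -0.0674 -1.0761]
old pin px [193.1562 209.9985] [[169, 74, 53], [180, 120, 106], [210, 195, 181], [224, 221, 210], [225, 222, 212], [214, 210, 197], [191, 178, 165]] [[170, 71, 50], [171, 73, 50], [167, 68, 42], [167, 67, 42], [165, 69, 43], [162, 67, 44], [174, 74, 47]]
new [204.6769 209.7243] [42, 45, 47, 46, 45, 47, 47, 88, 148, 166, 168, 152, 104, 60, 52, 65, 77] [158, 94, 54, 48, 47, 48, 44, 42, 44, 43, 43, 45, 44, 45, 50, 66, 77]
```

Emit:
play_rows:
  rows:
    - [10, [0, -0.04, 0], [0, 0, 0]]
    - [10, [0, -0.09, 0], [0, 0, 0]]
    - [10, [0, -0.14, 0], [0, 0, 0]]
    - [10, [0, -0.19, 0], [0, 0, 0]]
    - [10, [0, -0.24, 0], [0, 0, 0]]
    - [10, [0, -0.28, 0], [0, 0, 0]]
    - [10, [0, -0.31, 0], [0, 0, 0]]
    - [10, [0, -0.33, 0], [0, 0, 0]]
    - [10, [0, -0.34, 0], [0, 0, 0]]
    - [10, [0, -0.34, 0], [0, 0, 0]]

```text
time: 32.38
eef_pos: [0.4625, -0.0659, 0.1387]
tcp_rot: [0.517, 0.482, -0.516, 0.485]
contact_force: [1.4, -0.2, -0.8]
opening: 0.206
```

Emit:
play_rows:
  rows:
    - [10, [0, -0.006, 0], [0, 0, 0]]
    - [10, [0, -0.012, 0], [0, 0, 0]]
    - [10, [0, -0.012, 0], [0, 0, 0]]
    - [10, [0, -0.012, 0], [0, 0, 0]]

```text
time: 32.72
eef_pos: [0.4591, -0.0656, 0.1384]
tcp_rot: [0.517, 0.482, -0.516, 0.484]
contact_force: [1.6, 0.0, -1.5]
opening: 0.205
```

Emit:
play_rows:
  rows:
    - [10, [0, -0.006, 0], [0, 0, 0]]
    - [10, [0, -0.012, 0], [0, 0, 0]]
    - [10, [0, -0.012, 0], [0, 0, 0]]
    - [10, [0, -0.012, 0], [0, 0, 0]]

```text
time: 33.05
eef_pos: [0.4556, -0.0654, 0.1386]
tcp_rot: [0.517, 0.482, -0.516, 0.485]
contact_force: [3.9, 0.8, -1.3]
opening: 0.205
```

Emit:
play_rows:
  rows:
    - [10, [0, -0.006, 0], [0, 0, 0]]
    - [10, [0, -0.012, 0], [0, 0, 0]]
    - [10, [0, -0.012, 0], [0, 0, 0]]
    - [10, [0, -0.012, 0], [0, 0, 0]]

```text
time: 33.38
eef_pos: [0.4553, -0.0657, 0.14]
tcp_rot: [0.519, 0.479, -0.514, 0.487]
contact_force: [12.9, 1.1, -3.4]
opening: 0.205
```

```bash
python3 - <<'E'
from h import *
c=shot("top","t13");d=shot("side","s13");s=ctrl.get_state();print(s["eef_pos"],s["contact_force"],s["opening"])
im=d["color"].astype(int).min(2)
for x in(.6943,.7043):
    u=proj(d,[x,-.063,.15]);print(u,im[int(u[1]),int(u[0])-8:int(u[0])+9].tolist())
a=cv2.cvtColor(cv2.imread("pics/side0.png"),cv2.COLOR_BGR2RGB).astype(int).min(2);u=proj(d,[.6943,-.063,.15]);print("ref home",a[int(u[1]),int(u[0])-8:int(u[0])+9].tolist())
E
```

```text
[ 0.4553 -0.0657  0.14  ] [13.6886  0.9843 -3.935 ] 0.2074975177707025
[237.0824 220.1014] [188, 190, 177, 182, 204, 203, 190, 208, 225, 222, 206, 168, 118, 105, 94, 84, 70]
[233.6739 219.172 ] [115, 142, 163, 187, 199, 200, 189, 190, 206, 204, 191, 222, 239, 240, 227, 178, 102]
ref home [175, 176, 163, 168, 180, 174, 192, 208, 207, 186, 151, 93, 52, 46, 44, 42, 39]
```

Emit:
play_rows:
  rows:
    - [10, [0, 0.015, 0], [0, 0, 0]]
    - [10, [0, 0.028, 0], [0, 0, 0]]
    - [10, [0, 0.028, 0], [0, 0, 0]]
    - [10, [-0.05, 0.028, 0], [0, 0, 0]]
    - [10, [-0.1, 0.028, 0], [0, 0, 0]]
    - [10, [-0.17, 0.028, 0], [0, 0, 0]]
    - [10, [-0.25, 0.028, 0], [0, 0, 0]]
    - [10, [-0.26, 0.028, 0], [0, 0, 0]]

```text
time: 34.15
eef_pos: [0.4613, -0.0662, 0.2203]
tcp_rot: [0.517, 0.48, -0.515, 0.486]
contact_force: [0.7, 0.3, -1.2]
opening: 0.204
```

Emit:
play_rows:
  rows:
    - [10, [0, 0, 0.1], [0, 0, 0]]
    - [10, [0, 0, 0.22], [0, 0, 0]]
    - [10, [0, 0, 0.34], [0, 0, 0]]
    - [10, [0, 0, 0.46], [0, 0, 0]]
    - [10, [0, 0, 0.58], [0, 0, 0]]
    - [10, [0, 0, 0.68], [0, 0, 0]]
    - [10, [0, 0, 0.72], [0, 0, 0]]
    - [10, [0, 0, 0.72], [0, 0, 0]]

```text
time: 34.82
eef_pos: [0.4445, -0.283, 0.2151]
tcp_rot: [0.517, 0.482, -0.517, 0.483]
contact_force: [-0.3, 0.1, -1.7]
opening: 0.204
```

```bash
python3 - <<'E'
from h import *
c=shot("top","t14");d=shot("side","s14");s=ctrl.get_state();print(s["eef_pos"],s["contact_force"],s["opening"])
print(delta([.455,-.285,.0075],down(YR+np.pi/2,-1)))
im=d["color"].astype(int).min(2);u=proj(d,[.6943,-.063,.15]);print(im[int(u[1]),int(u[0])-8:int(u[0])+9].tolist())
E
```

```text
[ 0.445  -0.2802  0.2153] [-0.4637 -0.1234 -1.2179] 0.20323528842224325
(array([0.6926, 0.0337, 0.0144]), array([-0.0005, -0.0007, -0.0007]))
[186, 190, 178, 179, 203, 203, 187, 208, 222, 223, 205, 165, 99, 56, 49, 46, 47]
```

Emit:
play_rows:
  rows:
    - [10, [0.1, 0.03, 0.014], [0, 0, 0]]
    - [10, [0.2, 0.034, 0.014], [0, 0, 0]]
    - [10, [0.32, 0.034, 0.014], [0, 0, 0]]
    - [10, [0.43, 0.034, 0.014], [0, 0, 0]]
    - [10, [0.53, 0.034, 0.014], [0, 0, 0]]
    - [10, [0.61, 0.034, 0.014], [0, 0, 0]]
    - [10, [0.66, 0.034, 0.014], [0, 0, 0]]
    - [10, [0.685, 0.034, 0.014], [0, 0, 0]]
    - [10, [0.692, 0.034, 0.014], [0, 0, 0]]
    - [10, [0.692, 0.034, 0.014], [0, 0, 0]]

```text
time: 35.75
eef_pos: [0.4565, -0.2853, 0.0092]
tcp_rot: [0.516, 0.482, -0.515, 0.485]
contact_force: [-0.1, -0.3, -1.7]
opening: 0.204
```

Emit:
play_rows:
  rows:
    - [10, [0.005, 0, 0], [0, 0, 0]]
    - [10, [0.008, 0, 0], [0, 0, 0]]
    - [10, [0.008, 0, 0], [0, 0, 0]]

```text
time: 36.0
eef_pos: [0.4569, -0.2867, 0.0078]
tcp_rot: [0.517, 0.481, -0.516, 0.485]
contact_force: [-0.5, 0.5, -0.8]
opening: 0.21
```

Emit:
play_rows:
  rows:
    - [10, [0.006, 0, 0], [0, 0, 0]]
    - [10, [0.01, 0, 0], [0, 0, 0]]
    - [60, [0.01, 0, 0], [0, 0, 0]]
    - [60, [0.01, 0, 0], [0, 0, 0]]
    - [60, [0.01, 0, 0], [0, 0, 0]]
    - [60, [0.01, 0, 0], [0, 0, 0]]
    - [60, [-0.1, 0, 0], [0, 0, 0]]
    - [60, [-0.25, 0, 0], [0, 0, 0]]
    - [60, [-0.4, 0, 0], [0, 0, 0]]
    - [60, [-0.55, 0, 0], [0, 0, 0]]

```text
time: 36.83
eef_pos: [0.4552, -0.2856, 0.1629]
tcp_rot: [0.517, 0.482, -0.516, 0.484]
contact_force: [0.6, -0.6, 0.1]
opening: 0.6
```

Emit:
play_rows:
  rows:
    - [60, [-0.1, -0.05, 0.1], [0, 0, 0]]
    - [60, [-0.15, -0.1, 0.2], [0, 0, 0]]
    - [60, [-0.2, -0.18, 0.3], [0, 0, 0]]
    - [60, [-0.2, -0.26, 0.4], [0, 0, 0]]
    - [60, [-0.2, -0.34, 0.5], [0, 0, 0]]
    - [60, [-0.2, -0.42, 0.6], [0, 0, 0]]
    - [60, [-0.2, -0.5, 0.7], [0, 0, 0]]
    - [60, [-0.2, -0.5, 0.75], [0, 0, 0]]
    - [60, [-0.2, -0.5, 0.75], [0, 0, 0]]
    - [60, [-0.2, -0.5, 0.75], [0, 0, 0]]

```text
time: 37.67
eef_pos: [0.2905, -0.5008, 0.221]
tcp_rot: [0.517, 0.482, -0.516, 0.484]
contact_force: [-0.6, -0.2, -0.2]
opening: 0.6
```

```bash
python3 - <<'E'
from h import *
c=shot("top","t15");d=shot("side","s15");s=ctrl.get_state();print(s["eef_pos"],s["contact_force"],s["time"])
a=cv2.resize(c["color"][150:310,270:430,::-1],None,fx=3,fy=3,interpolation=cv2.INTER_CUBIC)
b=cv2.resize(d["color"][200:360,210:315,::-1],None,fx=3,fy=3,interpolation=cv2.INTER_CUBIC)
cv2.imwrite("pics/z15.png",np.hstack([a,b]))
E
```

```text
[ 0.2914 -0.4995  0.2211] [ 0.8159 -0.0198 -0.1562] 37.7667
```

```bash
python3 - <<'E'
from h import *
c=shot("top");im=c["color"].astype(np.float32).min(2);ref=cv2.imread("pics/top0.png").astype(np.float32).min(2)
S=lambda I,p:float(cv2.getRectSubPix(I,(1,1),tuple(map(float,proj(c,p))))[0,0])
xs=np.arange(-.075,-.04,.003)
print("bolt end now",[round(S(im,rk(x,0,.099))) for x in xs]);print("bolt end ref",[round(S(ref,rk(x,0,.099))) for x in xs])
t9=cv2.imread("pics/t9.png").astype(np.float32).min(2);xs=np.arange(-.052,.018,.004)
for y in(.03,-.03): print("plates",y,[round(S(im,rk(x,y,.078))) for x in xs],[round(S(t9,rk(x,y,.078))) for x in xs])
m=cv2.cvtColor(c["color"],cv2.COLOR_RGB2HSV);m=((m[...,0]<14)&(m[...,1]>110)).astype(np.uint8);m[:,:380]=0;m[:,405:]=0;m[:245]=0;m[305:]=0
r=cv2.minAreaRect(np.argwhere(m)[:,::-1].astype(np.float32));print("rod",r,onz(c,*r[0],.015))
E
```

```text
bolt end now [82, 82, 82, 83, 86, 126, 171, 174, 173, 174, 173, 172]
bolt end ref [81, 80, 80, 81, 81, 82, 109, 152, 170, 170, 169, 168]
plates 0.03 [51, 73, 95, 126, 192, 180, 71, 48, 47, 57, 86, 90, 107, 184, 174, 79, 48, 48] [47, 71, 90, 106, 174, 182, 92, 48, 46, 56, 84, 87, 105, 180, 171, 76, 48, 48]
plates -0.03 [50, 66, 84, 117, 186, 178, 73, 48, 46, 57, 82, 86, 109, 182, 171, 74, 46, 45] [82, 86, 87, 101, 170, 184, 113, 82, 81, 85, 90, 85, 107, 179, 171, 97, 80, 81]
rod ((394.2041320800781, 271.9890441894531), (6.699110984802246, 38.15902328491211), 2.12109637260437) [ 0.4365 -0.2824  0.015 ]
```

```bash
python3 -c "
from plant import ctrl; print(ctrl.sign_off())"
```

```text
the job is handed in; nothing more can be done
None
```

The job is done and handed in at about 38 s on the robot's clock; sign-off gives no verdict, so the outcome is unconfirmed.

- **Bolt back:** I pushed it by the pin with the rod until the force rose to about 14 N. The camera put the pin's travel at about 150 mm.
- **Plates:** only two were in the tray; the far bay was empty. I stood one in the middle slot and one in the near slot, lowering each until it touched the slot floor. Their top edges measured about 74 and 77 mm up against the nominal 78, and drawing the bolt home did not move them noticeably.
- **Bolt home:** I hooked the pin and drew the bolt until the force rose to about 13 N. Its near end then sat about 4 mm nearer the robot than at the start.
- **Rod:** I laid it flat at about (0.44, -0.28), well over 150 mm from the rack's middle and clear of the tray. I did not use the gripper on the bolt or move any of the bystanders.

The last picture could not be viewed because the limit of 16 was reached. The final checks were therefore numerical, from the top camera, and they agreed with a good finish. I did not re-measure the bystanders at the end.

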